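Set the label proof rack and lean the boards

TASK

Get the proof rack ready for the label check: free the red cam lever, draw the foot rail out by its knob until its pointer stands on the red line, and lock the lever again. Then lean every proof board from the mat in a bay of its own, in the middle of the bay and square to it, long side up, foot on the deck against the rail and its back on the rubber rest bar (it then leans about 25 degrees from upright); leave the two bottles and the label roll behind the rack where they are.

Things in the scene. Friction and masses are not known exactly. Their poses are not given: they have to be found in the camera images.
- rack: Wooden proof rack fixed to the bench: pale deck, top 12 mm up. Four bays in a row, parted by white lines. Behind them a black rest bar (12 mm thick, centre 83.6 mm above the deck) on three posts; on it, between bays, fins 6 mm wide, 85 to 115 mm above the deck, reaching 15 mm forward. Origin on the bench under the middle of the rest bar; x away from the robot (deck spans x -180 to +60 mm, y -275 to +255), y along the row, z up
- rail (a joint): Foot rail, m: 0 nearest the rest bar (starts at 0 to 0.024), grows as it is drawn towards the robot, limit 0.08; 0.050 is on the red line. Slides with 1.5 N when the lever is free. Aluminium bar across all bays, 16 mm wide, 405 mm long, top 21 mm above the deck; its face towards the rest bar lies 8.3 mm plus the joint value before the bar's centre line
- rail_knob (a point): Grip point of the black round knob (24 mm diameter, from the deck to 51 mm above it) that stands on the robot's side of the rail, 40 mm from the rail's centre line, between the two middle bays; the point is on its axis 35 mm above the deck. Moves with the rail
- rail_pointer (a point): Brass pointer at the rail's +y end, on the rail's centre line at deck level
- red_line (a point): Thin red line painted across the deck, parallel to the rail: the point on it beside the pointer's path, at deck level. The rail is set right when its centre line (the pointer) is over this line
- lever (a joint): Red cam lever at the rack's -y end, rad: 0 free (leans 40 degrees to +y, over the deck), 1.4 locked (leans 40 degrees to -y, off the rack), 0.7 upright. Over-centre: flip it fully; short of locked it slackens. A few N at the ball move it. Locked, its cam presses a steel shoe on the rail's side plate and holds the rail
- lever_ball (a point): Centre of the red ball (22 mm diameter) on the end of the cam lever, 75 mm from the pivot; the lever rod is 12 mm thick
- lever_pivot (a point): Pivot of the cam lever, 47 mm above the bench; its axis lies along the rack's x, so the ball swings in the rack's y-z plane. Two steel cheeks beside it reach 58 mm above the bench
- bay0 (a point): Bay 0 (bay 0 next to the lever, 105 mm from bay to bay): point on the deck top straight under the rest bar's centre line, mid-bay; axes as the rack
- bay1 (a point): Bay 1 (bay 0 next to the lever, 105 mm from bay to bay): point on the deck top straight under the rest bar's centre line, mid-bay; axes as the rack
- bay2 (a point): Bay 2 (bay 0 next to the lever, 105 mm from bay to bay): point on the deck top straight under the rest bar's centre line, mid-bay; axes as the rack
- bay3 (a point): Bay 3 (bay 0 next to the lever, 105 mm from bay to bay): point on the deck top straight under the rest bar's centre line, mid-bay; axes as the rack
- board_a_center (a point): Centre of a label proof board (may be absent): flat plywood 140 x 60 x 14 mm, about 80 g, a black label with a violet diamond on both faces; both faces and both ends are alike. x along its 140 mm, y along its 60 mm, z through its thickness. Starts lying flat on the grey mat, which is 2 mm thick
- board_b_center (a point): Centre of a label proof board (may be absent): flat plywood 140 x 60 x 14 mm, about 80 g, a black label with a violet diamond on both faces; both faces and both ends are alike. x along its 140 mm, y along its 60 mm, z through its thickness. Starts lying flat on the grey mat, which is 2 mm thick
- board_c_center (a point): Centre of a label proof board (may be absent): flat plywood 140 x 60 x 14 mm, about 80 g, a black label with a violet diamond on both faces; both faces and both ends are alike. x along its 140 mm, y along its 60 mm, z through its thickness. Starts lying flat on the grey mat, which is 2 mm thick
- board_d_center (a point): Centre of a label proof board (may be absent): flat plywood 140 x 60 x 14 mm, about 80 g, a black label with a violet diamond on both faces; both faces and both ends are alike. x along its 140 mm, y along its 60 mm, z through its thickness. Starts lying flat on the grey mat, which is 2 mm thick
- bottle_1: Amber bottle, 72 mm diameter, 210 mm tall, behind the rack; origin at its underside, to be left alone
- bottle_2: Amber bottle, 72 mm diameter, 210 mm tall, behind the rack; origin at its underside, to be left alone
- label_roll: White roll of labels behind the rack, 100 mm diameter, 50 mm tall; origin at its underside, to be left alone
Things that resemble listed ones, but are neither listed nor needed, are in the scene too. What is shaped like the part that bears board_d_center but pink or yellow is not meant.

How it is judged (in metres and radians):
On the way, in this order (a step that is already met when the one before it is completed fails the run):
1. the cam lever is flipped free (value of joint lever below 0.25 rad), for 0.1 s.
2. the rail's pointer stands on the red line, lever still free (value of joint rail between 0.046 and 0.054 m and value of joint lever below 0.25 rad), for 0.2 s.
3. the cam lever is locked with the rail on the line (value of joint rail between 0.046 and 0.054 m and value of joint lever above 1.22 rad), for 0.2 s.
4. every board leans in a bay (angle between the x axis of board_a_center and the z axis of bay0, either way round between 0.349 and 0.524 rad and angle between the y axis of each of board_a_center, board_b_center, board_c_center, board_d_center and the y axis of bay0, either way round below 0.14 rad and ((y of board_a_center in the frame of bay0 between -0.02 and 0.02 m and x of board_a_center in the frame of bay0 between -0.035 and -0.01 m and z of board_a_center in the frame of bay0 between 0.057 and 0.075 m) or (y of board_a_center in the frame of bay1 between -0.02 and 0.02 m and x of board_a_center in the frame of bay1 between -0.035 and -0.01 m and z of board_a_center in the frame of bay1 between 0.057 and 0.075 m) or (y of board_a_center in the frame of bay2 between -0.02 and 0.02 m and x of board_a_center in the frame of bay2 between -0.035 and -0.01 m and z of board_a_center in the frame of bay2 between 0.057 and 0.075 m) or (y of board_a_center in the frame of bay3 between -0.02 and 0.02 m and x of board_a_center in the frame of bay3 between -0.035 and -0.01 m and z of board_a_center in the frame of bay3 between 0.057 and 0.075 m)) and contact force between each of board_a, board_b, board_c, board_d and the fingers below 0.05 N and linear speed of each of board_a, board_b, board_c, board_d below 0.03 m/s and angle between the x axis of board_b_center and the z axis of bay0, either way round between 0.349 and 0.524 rad and ((y of board_b_center in the frame of bay0 between -0.02 and 0.02 m and x of board_b_center in the frame of bay0 between -0.035 and -0.01 m and z of board_b_center in the frame of bay0 between 0.057 and 0.075 m) or (y of board_b_center in the frame of bay1 between -0.02 and 0.02 m and x of board_b_center in the frame of bay1 between -0.035 and -0.01 m and z of board_b_center in the frame of bay1 between 0.057 and 0.075 m) or (y of board_b_center in the frame of bay2 between -0.02 and 0.02 m and x of board_b_center in the frame of bay2 between -0.035 and -0.01 m and z of board_b_center in the frame of bay2 between 0.057 and 0.075 m) or (y of board_b_center in the frame of bay3 between -0.02 and 0.02 m and x of board_b_center in the frame of bay3 between -0.035 and -0.01 m and z of board_b_center in the frame of bay3 between 0.057 and 0.075 m)) and angle between the x axis of board_c_center and the z axis of bay0, either way round between 0.349 and 0.524 rad and ((y of board_c_center in the frame of bay0 between -0.02 and 0.02 m and x of board_c_center in the frame of bay0 between -0.035 and -0.01 m and z of board_c_center in the frame of bay0 between 0.057 and 0.075 m) or (y of board_c_center in the frame of bay1 between -0.02 and 0.02 m and x of board_c_center in the frame of bay1 between -0.035 and -0.01 m and z of board_c_center in the frame of bay1 between 0.057 and 0.075 m) or (y of board_c_center in the frame of bay2 between -0.02 and 0.02 m and x of board_c_center in the frame of bay2 between -0.035 and -0.01 m and z of board_c_center in the frame of bay2 between 0.057 and 0.075 m) or (y of board_c_center in the frame of bay3 between -0.02 and 0.02 m and x of board_c_center in the frame of bay3 between -0.035 and -0.01 m and z of board_c_center in the frame of bay3 between 0.057 and 0.075 m)) and angle between the x axis of board_d_center and the z axis of bay0, either way round between 0.349 and 0.524 rad and ((y of board_d_center in the frame of bay0 between -0.02 and 0.02 m and x of board_d_center in the frame of bay0 between -0.035 and -0.01 m and z of board_d_center in the frame of bay0 between 0.057 and 0.075 m) or (y of board_d_center in the frame of bay1 between -0.02 and 0.02 m and x of board_d_center in the frame of bay1 between -0.035 and -0.01 m and z of board_d_center in the frame of bay1 between 0.057 and 0.075 m) or (y of board_d_center in the frame of bay2 between -0.02 and 0.02 m and x of board_d_center in the frame of bay2 between -0.035 and -0.01 m and z of board_d_center in the frame of bay2 between 0.057 and 0.075 m) or (y of board_d_center in the frame of bay3 between -0.02 and 0.02 m and x of board_d_center in the frame of bay3 between -0.035 and -0.01 m and z of board_d_center in the frame of bay3 between 0.057 and 0.075 m))), for 0.3 s.
At the end, for the whole second after the job is handed in: Lever over 1.22, rail within 4 mm of the line; each board leans 20-30 deg from upright, released, at rest, within 8 deg of square, its centre seen from a bay point within 20 mm in y, -35 to -10 mm in x, 57 to 75 mm up; one per bay (all of step 3 and all of step 4); the robot touches nothing.
It fails at once if a bottle or the label roll is moved more than 30 mm (distance of any of bottle_1, bottle_2, label_roll from where it was at the start of the episode above 0.03 m).
Of board_a, board_b, board_c, board_d only 3 to 4 are there at a start; the rules pass over those that are not, and their reading is None.
At some moment in a run one of board_a, board_b, board_c, board_d may be knocked a few centimetres aside while the robot is not near it.
Once in a run the grip may slacken for a moment while it holds something.
It also fails if it takes over 210 s, if anything falls off the work surface, if the arm or the gripper's body presses on something with over 40 N, if the wrist force passes 120 N, or if a joint passes its speed limit or range.

ROBOT

A 6-joint arm with a two-finger parallel gripper is mounted at the origin on the work surface. World frame = base frame: x ahead of the robot, y to its left, z up, the work surface at z = 0. Lengths are in m, angles in degrees, forces in N, time in s.
With the tool pointing down it reaches from about 0.375 to 0.9 m from the base axis. Payload 3.1 kg.
Tool frame: the origin (TCP) lies where the fingers leave the gripper's body, on its centre line; the fingertips stand 70 mm ahead of it and the grasp point (between the pads) lies 51 mm ahead of it; z points along the fingers, y is the line along which they close (so a half turn about z gives the same grasp; the last joint's range is limited). The gripper opens to 87 mm and grips with 3 to 60 N. Pads are 19 mm wide; open, the fingers measure 117 mm over their backs; the gripper's body (75 mm by 190 mm) begins 51 mm behind the grasp point.
Start: joints at [58.7, 30.224, 82.088, -0, 67.689, -10.227], TCP at [0.225, 0.583, 0.292] pointing down, gripper open.
Joint ranges: [-176.69, 176.69], [-43.24, 126.21], [12.49, 139.97], [-82, 262], [0, 151.66], [-163.58, 163.58]. Speed limits (degrees/s): [159.86, 159.86, 180, 180, 180, 180].

INTERFACE

Orientations are given as a 3x3 rotation matrix whose columns are the frame's x, y, z axes.
In Python, from rig import readout, capture, calibration, bot, look_for gives the robot as it stands. The module is installed in compiled form; this text tells all that it offers.
- The arm moves only by the shell command python3 -m pendant 'ROWS'. ROWS is JSON, a list of rows, each a list of 7 numbers: the shift along the tool's x, y, z normalised to -1 to 1, where 1 is 200 mm, then the turn, a rotation vector about the tool's x, y, z normalised to -1 to 1, where 1 is 180 degrees, then the closure, from -1 (fully open) to 1 (shut). In form: [[dx, dy, dz, ax, ay, az, grip], ...]. A call has 1 to 8 rows; each row is the pose to reach, as a shift and turn from the pose commanded when the call began, along the tool's axes at that moment, turning the shorter way round; what a row does not reach only later rows make up. A row lasts 1/10 s, in which the tool goes at most 50 mm and 8.59 degrees, less where a joint would pass 70% of its speed; a pose out of reach is approached as far as the arm can. A call with a number of a shift or a turn outside -1 to 1 is refused whole. A call with a gripper value outside its range is refused whole. The fingers move at their own pace and stop on an object; the grip force is fixed at half the most. Time passes only in rows, so rows that repeat a pose let the fingers close. It gives the time, the measured TCP pose, the force, the opening and the grip force at its end, in the units of the state.
- readout.read_state(): the state, without advancing time (a new reading comes with each control period).
- capture(name): name is "side" or "top"; returns (picture, depth): 400x640x3 uint8, red, green, blue; 400x640 float32, m along the optical axis (not along the pixel's ray), 0 where there is no reading.
- calibration(name): a dict with "mtx" (3x3 intrinsics, pixels), "k1" (the pictures are not rectified: a ray, as slopes to the right and down, at radius r is drawn at 1 + k1 r^2 times it, then the intrinsics apply), "T" (4x4, takes a point from camera to world coordinates). Camera axes: x right, y down, z forward; pixel columns grow to the right and rows downward; lengths in m; the calibration is good to about 2 mm. A picture is of the moment at which its call begins. calibration takes no time and is no camera call.
- bot.hand_in(): hands the job in; it is judged then, once.
Trained networks look in the newest picture that a camera, given by its name, has taken for a name from the list of things; names that differ only in an ending like _2 or _b are one class to them, and where a whole thing is asked for, a point or a joint stands for the part that bears it (a point fixed in the world has none). Each returns a list of dicts, best first, with "conf" (0 to 1); they miss things now and then, are a little off and sometimes report something else, mostly with a low value. They report only what shows in the picture. A call takes as long as a camera call. They do not tell look-alikes from the thing itself.
- look_for(thing, camera): "extent" ([left, top, right, bottom] in pixels, round what is visible of it).
The state is a dict: "time_s": time; "joint_positions": joint angles; "qvel": joint speeds; "tau": joint torques, N m; "position": TCP position; "tcp_rot": TCP orientation; "force": force on the tool from outside, world axes, zero at the start; "moment": the same for the moment, N m; "opening": opening from 0.0 (shut) to 1.0 (fully open); "grasp_force": force on a finger pad.
Only numpy, scipy, OpenCV 4.12 (cv2) and the standard library are available. Lean on these libraries where they do the work, as an engineer would, in place of code of your own. Each camera call takes 0.05 s, during which the arm holds its last target. There are 200 camera calls.

## Working session

There is one attempt and no reset: what is moved stays moved. The work goes in short steps, Python scripts to look and compute and a shell command to move; the robot and the scene stay as the last step left them, time stands still between calls to the robot, and variables do not carry over. Pictures are saved under pics/ and viewed, at most 14 in all, crops included, and the job is handed in when it is done.

```bash
mkdir -p pics
cat > h.py <<'E'
import numpy as np, cv2
from rig import readout, capture, calibration, bot, look_for
def w2p(cam,P):
    c=calibration(cam); T=np.linalg.inv(c["T"]); p=(T[:3,:3]@np.atleast_2d(P).T).T+T[:3,3]
    s=p[:,:2]/p[:,2:]; r2=(s**2).sum(1,keepdims=True); s=s*(1+c["k1"]*r2)
    return s@np.array(c["mtx"])[:2,:2].T+np.array(c["mtx"])[:2,2]
def rays(cam,uv):
    c=calibration(cam); K=np.array(c["mtx"]); d=(np.atleast_2d(uv)-K[:2,2])/[K[0,0],K[1,1]]
    s=d.copy()
    for _ in range(10): s=d/(1+c["k1"]*(s**2).sum(1,keepdims=True))
    return np.c_[s,np.ones(len(s))]
def p2w(cam,uv,z):  # z = depth array per pixel
    T=np.array(calibration(cam)["T"]); return (rays(cam,uv)*np.reshape(z,(-1,1)))@T[:3,:3].T+T[:3,3]
def onz(cam,uv,h):
    T=np.array(calibration(cam)["T"]); d=rays(cam,uv)@T[:3,:3].T; o=T[:3,3]
    return o+d*((h-o[2])/d[:,2:])
def cloud(cam,dep):
    v,u=np.mgrid[0:400,0:640]; uv=np.c_[u.ravel(),v.ravel()].astype(float)
    P=p2w(cam,uv,dep.ravel()); P[dep.ravel()==0]=np.nan; return P.reshape(400,640,3)
def save(n,im): cv2.imwrite(f"pics/{n}.png",im[...,::-1])
E
python3 - <<'E'
from h import *
for c in ("top","side"):
    im,d=capture(c); save(c+"0",im); np.savez(c+"0",im=im,d=d)
    print(c,np.round(calibration(c)["T"],3).tolist(),np.round(calibration(c)["mtx"],1).tolist())
    for t in ("rail_knob","lever_ball","board_a_center","rack","rail_pointer","label_roll","bottle_1"):
        print(t,[(np.round(o["extent"]).tolist(),round(o["conf"],2)) for o in look_for(t,c)])
s=readout.read_state(); print(s["time_s"],s["tcp_rot"],s["force"])
E
```

```text
top [[-0.005, -0.991, 0.132, 0.3], [-1.0, 0.006, 0.008, -0.141], [-0.009, -0.132, -0.991, 1.692], [0.0, 0.0, 0.0, 1.0]] [[414.0, 0.0, 314.1], [0.0, 414.0, 195.9], [0.0, 0.0, 1.0]]
rail_knob [([186.0, 165.0, 300.0, 201.0], 0.79), ([293.0, 187.0, 307.0, 196.0], 0.47), ([365.0, 192.0, 402.0, 209.0], 0.29)]
lever_ball [([189.0, 166.0, 300.0, 198.0], 0.69)]
board_a_center [([319.0, 186.0, 356.0, 202.0], 0.72)]
rack [([176.0, 162.0, 307.0, 222.0], 0.89)]
rail_pointer [([190.0, 166.0, 300.0, 197.0], 0.68)]
label_roll [([287.0, 123.0, 309.0, 150.0], 0.64), ([175.0, 158.0, 311.0, 218.0], 0.33)]
bottle_1 [([245.0, 129.0, 272.0, 155.0], 0.92), ([202.0, 130.0, 229.0, 157.0], 0.58)]
side [[0.989, -0.072, 0.126, 0.347], [-0.145, -0.479, 0.866, -1.227], [-0.002, -0.875, -0.485, 0.727], [0.0, 0.0, 0.0, 1.0]] [[372.2, 0.0, 319.3], [0.0, 372.2, 203.1], [0.0, 0.0, 1.0]]
rail_knob [([311.0, 166.0, 356.0, 221.0], 0.75)]
lever_ball [([286.0, 147.0, 360.0, 228.0], 0.21)]
board_a_center [([321.0, 234.0, 343.0, 259.0], 0.81), ([282.0, 233.0, 307.0, 267.0], 0.4), ([312.0, 167.0, 356.0, 218.0], 0.26)]
rack [([287.0, 149.0, 363.0, 226.0], 0.77)]
rail_pointer [([313.0, 165.0, 355.0, 218.0], 0.79), ([323.0, 200.0, 328.0, 211.0], 0.48)]
label_roll [([367.0, 202.0, 401.0, 227.0], 0.69)]
bottle_1 [([361.0, 148.0, 378.0, 203.0], 0.69), ([352.0, 132.0, 365.0, 183.0], 0.56)]
0.8 [[-9.33108486e-01  3.59594984e-01  8.39471550e-06]
 [ 3.59594985e-01  9.33108486e-01  3.44053941e-05]
 [ 4.53882689e-06  3.51226628e-05 -9.99999999e-01]] [-0.04586275  0.07253231 -0.05676667]
```

View pics/top0.png

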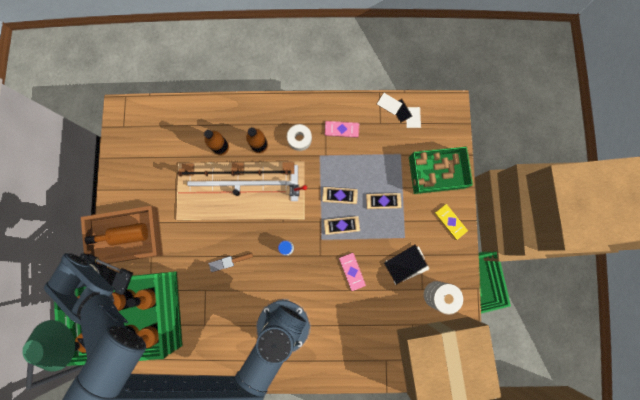

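View pics/side0.png

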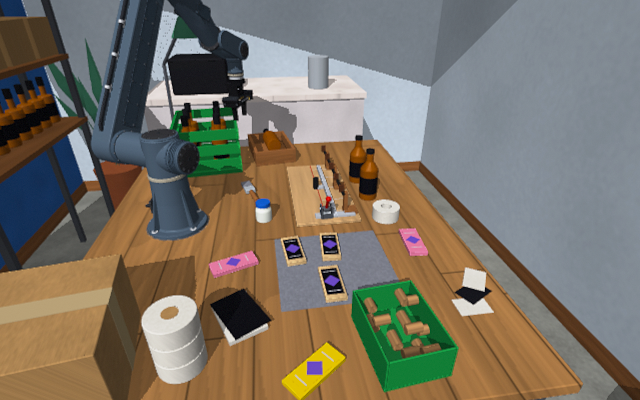

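Top view: rack at (176-307, 162-222) with the lever at its right end (~300,187). Bottles are at (216,142) and (257,140), and the roll at (299,137). Three wood boards with black labels lie on the mat at (340,195), (383,201) and (341,225). The pink and yellow look-alikes at (342,129), (351,271) and (452,221) are off the mat and the wrong colour. I'll confirm in a crop and measure.

Run:
```python
from h import *
z=np.load("top0.npz"); im,d=z["im"],z["d"]; P=cloud("top",d)
a=cv2.resize(im[155:245,170:410],None,fx=3.3,fy=3.3,interpolation=cv2.INTER_CUBIC)
s=np.load("side0.npz"); b=cv2.resize(s["im"][145:235,270:410],None,fx=3.3,fy=3.3,interpolation=cv2.INTER_CUBIC)
b=np.pad(b,((0,0),(0,a.shape[1]-b.shape[1]),(0,0))); save("crop0",np.vstack([a,b]))
# boards: z ~0.016 on mat
m=(abs(P[...,2]-0.016)<0.004)&(P[...,1]<0.0); m[:150]=0;m[250:]=0;m[:,:315]=0;m[:,410:]=0
n,l,st,c=cv2.connectedComponentsWithStats(m.astype(np.uint8))
for i in range(1,n):
    if st[i,4]>60:
        q=P[l==i]; r=cv2.minAreaRect((q[:,:2]*1000).astype(np.float32)); print(st[i].tolist(),np.round(q.mean(0),4),r)
print("table z",np.nanmedian(P[250:260,180:200,2]),"mat",np.nanmedian(P[210:215,365:400,2]))
# rack: deck
m=(abs(P[...,2]-0.012)<0.005); m[:150]=0;m[235:]=0;m[:,:165]=0;m[:,315:]=0
hsv=cv2.cvtColor(im,cv2.COLOR_RGB2HSV); 
q=P[m][:,:2]; print("deck rect",cv2.minAreaRect((q*1000).astype(np.float32)), np.median(P[205:215,190:290,2]))
for lo,hi,n in ((.085,.110,"bar"),(.028,.040,"rail")):
    m2=(P[...,2]>lo)&(P[...,2]<hi); m2[:150]=0;m2[235:]=0;m2[:,:170]=0;m2[:,315:]=0
    q=P[m2]; v,u=np.nonzero(m2); print(n,len(q),u.min(),u.max(),v.min(),v.max(),cv2.minAreaRect((q[:,:2]*1000).astype(np.float32)))
```

```text
[323, 187, 35, 17, 343] [ 0.5279 -0.2322  0.016 ] ((528.6936645507812, -233.1456298828125), (139.6322784423828, 60.43900680541992), 85.88864135742188)
[366, 193, 35, 16, 363] [ 0.5036 -0.4099  0.0157] ((504.5849304199219, -408.4204406738281), (59.919036865234375, 142.04736328125), 1.7955437898635864)
[325, 216, 35, 18, 317] [ 0.4062 -0.235   0.0159] ((405.59564208984375, -238.95196533203125), (60.07273483276367, 138.31455993652344), 5.424671649932861)
table z -0.00040457381437652984 mat 0.0013271411186723814
deck rect ((546.6451416015625, 185.9488067626953), (625.3649291992188, 354.156005859375), 89.7944564819336) nan
bar 382 177 307 150 189 ((628.5274658203125, 151.83226013183594), (520.7251586914062, 123.54764556884766), 83.50077819824219)
rail 458 182 299 150 200 ((627.0604248046875, 171.6044464111328), (495.3362121582031, 194.120849609375), 83.6151123046875)
```

View pics/crop0.png

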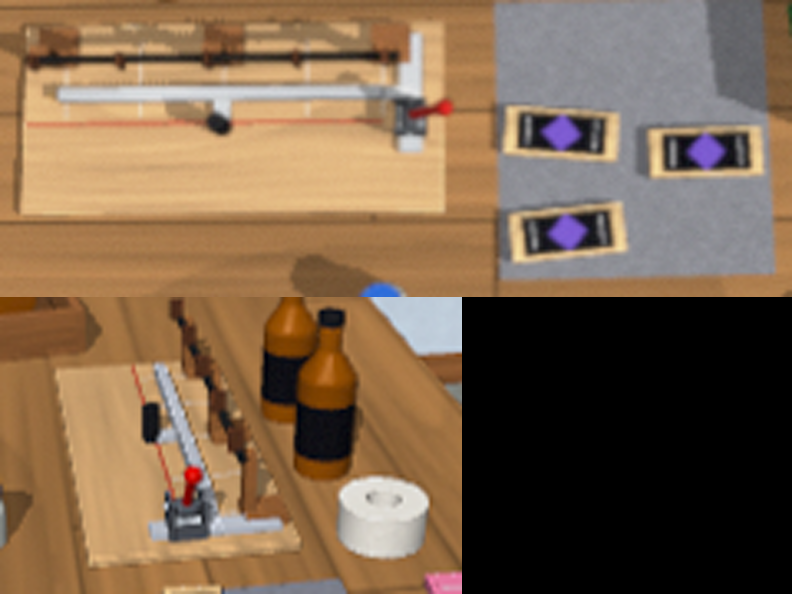

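The crop confirms three plywood boards with black labels and violet diamonds on the grey mat; pink and yellow ones stay. The lever ball (crop 447,107) leans off the rack, so it is locked. The rail sits behind the red line. Next I fit the rack frame.

Run:
```python
from h import *
from scipy.optimize import least_squares
zt=.012
pts=[("top",25,22,.06,.255,zt),("top",443,22,.06,-.275,zt),("top",444,213,-.18,-.275,zt),("top",20,214,-.18,.255,zt),
("top",32,59,0,.21,.0956+.006),("top",389,54,0,-.21,.0956+.006),("top",207,57,0,0,.1016),
("side",92,565,-.18,-.275,zt),("side",56,368,-.18,.255,zt),("side",299,549,.06,-.275,zt)]
uv=np.array([[170+p[1]/3.3-.35,155+p[2]/3.3-.35] if p[0]=="top" else [270+p[1]/3.3-.35,145+(p[2]-297)/3.3-.35] for p in pts])
L=np.array([p[3:] for p in pts]); top=np.array([p[0]=="top" for p in pts])
def W(x,L): c,s=np.cos(x[2]),np.sin(x[2]); return np.c_[x[0]+c*L[:,0]-s*L[:,1],x[1]+s*L[:,0]+c*L[:,1],L[:,2]]
def f(x,full=False):
    w=W(x,L); r=np.where(top[:,None],w2p("top",w),w2p("side",w))-uv; return r if full else r.ravel()
r=least_squares(f,[.6,.2,0],loss="soft_l1"); print(r.x,np.degrees(r.x[2])); print(np.round(f(r.x,1),1).tolist())
np.save("rack",r.x)
# rail line and knob, red line, ball in top crop
def top(x,y,h): return onz("top",[[170+x/3.3-.35,155+y/3.3-.35]],h)[0]
def loc(p): c,s=np.cos(r.x[2]),np.sin(r.x[2]); d=p[:2]-r.x[:2]; return np.round([c*d[0]+s*d[1],-s*d[0]+c*d[1]],4)
for n,x,y,h in (("railL",60,94,.033),("railR",370,92,.033),("knobtop",213,127,.063),("redL",60,124,.012),("redR",350,121,.012),("ball",446,107,.104)):
    p=top(x,y,h); print(n,np.round(p,4),loc(p))
import pathlib
# ball by colour
for c in("top","side"):
    im=np.load(c+"0.npz")["im"]; hsv=cv2.cvtColor(im,cv2.COLOR_RGB2HSV)
    m=(((hsv[...,0]<6)|(hsv[...,0]>174))&(hsv[...,1]>190)&(hsv[...,2]>110)); 
    m[:150]=0;m[215:]=0
    n,l,st,ce=cv2.connectedComponentsWithStats(m.astype(np.uint8))
    print(c,[(st[i].tolist(),np.round(ce[i],1).tolist()) for i in range(1,n) if st[i,4]>5])
```

```text
[ 6.10113756e-01  1.89226583e-01 -3.16803893e-04] -0.018151526012013544
[[0.6, 1.0], [0.1, -0.2], [-0.1, -0.2], [-0.2, -0.0], [1.4, -0.3], [-0.9, 0.3], [0.9, -0.2], [-1.0, -2.6], [-0.2, -0.4], [1.1, -2.8]]
railL [0.5778 0.391  0.033 ] [-0.0324  0.2018]
railR [0.5773 0.0041 0.033 ] [-0.0328 -0.1852]
knobtop [0.5308 0.1917 0.063 ] [-0.0793  0.0025]
redL [0.5431 0.3964 0.012 ] [-0.0671  0.2071]
redR [0.5444 0.0307 0.012 ] [-0.0657 -0.1586]
ball [ 0.5469 -0.0917  0.104 ] [-0.0631 -0.281 ]
top [([299, 186, 8, 4, 19], [303.5, 187.4])]
side [([326, 197, 5, 11, 30], [327.3, 200.5])]
```

```bash
cat >> h.py <<'E'
from scipy.spatial.transform import Rotation as Ro
DOWN=np.array([[0,1,0],[1,0,0],[0,0,-1.]])          # tool x=+Y, y=+X
def st():
    s=readout.read_state(); return np.array(s["position"]),np.array(s["tcp_rot"]),s
def plan(p,R,cur=None):
    """rows (normalised) to p,R; chunks if beyond +-200 mm"""
    P0,R0,s=st() if cur is None else (*cur,None); p=np.array(p,float)
    while True:
        d=R0.T@(p-P0)/.2; rv=Ro.from_matrix(R0.T@R).as_rotvec()/np.pi
        k=max(1,np.abs(d).max()); n=int(np.ceil(max(np.linalg.norm(d/k)*4,np.linalg.norm(rv)*180/8.59/1)))
        print("ROW",np.round(d/k,4).tolist(),np.round(rv,4).tolist(),"n>=",n)
        P0=P0+R0@(d/k)*.2; R0=R
        if k==1: break
def rep():
    p,R,s=st(); print("t",round(s["time_s"],2),"p",np.round(p,4),"R",np.round(R,3).tolist(),"F",np.round(s["force"],1),"op",round(s["opening"],3),"gf",round(s["grasp_force"],1))
E
python3 -c "
from h import *
plan([.547,-.145,.292],DOWN)
b=np.load('side0.npz')['im']
o=onz('side',[[327.5,199]],.104);print(o)"
```

```text
ROW [-0.9983, -1.0, 0.0005] [0.0, -0.0, 0.3829] n>= 9
ROW [-1.0, 0.4426, 0.0004] [0.0, 0.0, 0.0] n>= 5
ROW [-1.0, 0.4426, 0.0004] [0.0, 0.0, 0.0] n>= 5
ROW [-0.3489, 0.1544, 0.0001] [0.0, 0.0, 0.0] n>= 2
[[ 0.54218942 -0.08808047  0.104     ]]
```

```bash
python3 -m pendant '[[-0.998,-1,0,0,0,0.383,1],[-0.998,-1,0,0,0,0.383,1],[-0.998,-1,0,0,0,0.383,1],[-0.998,-1,0,0,0,0.383,1],[-0.998,-1,0,0,0,0.383,1],[-0.998,-1,0,0,0,0.383,1],[-0.998,-1,0,0,0,0.383,1],[-0.998,-1,0,0,0,0.383,1]]' && python3 -m pendant '[[0,0,0,0,0,0,1],[0,0,0,0,0,0,1],[0,0,0,0,0,0,1]]' && python3 -c "
from h import *
rep();plan([.547,-.147,.292],DOWN)"
```

```text
time_s: 1.6
position: [0.3398, 0.3237, 0.2926]
tcp_rot: [[0.006, 1.0, 0.0], [1.0, -0.006, 0.0], [0.0, 0.0, -1.0]]
force: [-0.9, 1.0, 0.3]
opening: 0.358
grasp_force: 0.0
time_s: 1.9
position: [0.3389, 0.325, 0.2923]
tcp_rot: [[-0.006, 1.0, 0.0], [1.0, 0.006, 0.0], [0.0, 0.0, -1.0]]
force: [0.5, -0.1, -0.0]
opening: 0.086
grasp_force: 0.0
t 1.9 p [0.3389 0.325  0.2923] R [[-0.006, 1.0, 0.0], [1.0, 0.006, 0.0], [0.0, 0.0, -1.0]] F [ 0.5 -0.1 -0. ] op 0.086 gf 0.0
ROW [-1.0, 0.4341, 0.0006] [0.0, -0.0, 0.0018] n>= 5
ROW [-1.0, 0.4409, 0.0006] [0.0, 0.0, 0.0] n>= 5
ROW [-0.3626, 0.1599, 0.0002] [0.0, 0.0, 0.0] n>= 2
```

```bash
python3 -m pendant '[[-1,0.44,0,0,0,0.002,1],[-1,0.44,0,0,0,0.002,1],[-1,0.44,0,0,0,0.002,1],[-1,0.44,0,0,0,0.002,1],[-1,0.44,0,0,0,0.002,1]]' >/dev/null && python3 -m pendant '[[-1,0.44,0,0,0,0,1],[-1,0.44,0,0,0,0,1],[-1,0.44,0,0,0,0,1],[-1,0.44,0,0,0,0,1],[-1,0.44,0,0,0,0,1]]' >/dev/null && python3 -m pendant '[[-0.363,0.16,0,0,0,0,1],[-0.363,0.16,0,0,0,0,1],[-0.363,0.16,0.4,0,0,0,1],[-0.363,0.16,0.65,0,0,0,1],[-0.363,0.16,0.65,0,0,0,1],[-0.363,0.16,0.65,0,0,0,1]]'
python3 - <<'E'
from h import *
rep(); im,d=capture("side"); 
hsv=cv2.cvtColor(im,cv2.COLOR_RGB2HSV)
save("s1",cv2.resize(im[150:240,270:390],None,fx=5,fy=5,interpolation=cv2.INTER_CUBIC))
im,d=capture("top")
save("t1",cv2.resize(im[150:240,230:350],None,fx=5,fy=5,interpolation=cv2.INTER_CUBIC))
cv2.imwrite("pics/c1.png",np.vstack([cv2.resize(cv2.imread("pics/t1.png"),(400,300)),cv2.resize(cv2.imread("pics/s1.png"),(400,300))]))
E
```

```text
time_s: 3.5
position: [0.5439, -0.1459, 0.1579]
tcp_rot: [[0.002, 1.0, -0.01], [1.0, -0.001, 0.005], [0.005, -0.01, -1.0]]
force: [-0.9, -0.5, -0.3]
opening: 0.006
grasp_force: 0.0
t 3.5 p [ 0.5439 -0.1459  0.1579] R [[0.002, 1.0, -0.01], [1.0, -0.001, 0.005], [0.005, -0.01, -1.0]] F [-0.9 -0.5 -0.3] op 0.006 gf 0.0
```

View pics/c1.png

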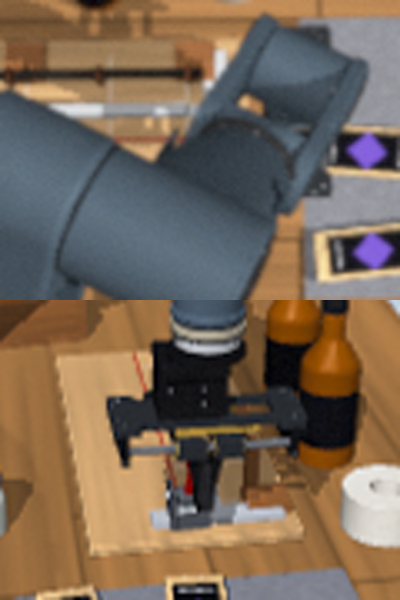

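The close view shows the shut fingers at side crop (205,490) and the ball at (187,482) behind them, to their left. I'll check this against the projection.

Run:
```python
from h import *
f=lambda P:(np.round((w2p("side",P)-[270,150])*300/90+[0,300],0)).tolist()
print("tip",f([[.544,-.146,.088]]),"ball",[f([[x,-.092,.104]])[0] for x in (.53,.54,.55)])
im,_=capture("side"); hsv=cv2.cvtColor(im,cv2.COLOR_RGB2HSV)
m=(((hsv[...,0]<6)|(hsv[...,0]>174))&(hsv[...,1]>170)&(hsv[...,2]>90)); m[:150]=0;m[225:]=0
v,u=np.nonzero(m[:,270:390]);print(np.c_[u+270,v].tolist())
s0=np.load("side0.npz")["im"]; print(s0[194:208,324:333,0].tolist()); print(s0[194:208,324:333,1].tolist())
```

```text
tip [[203.0, 504.0]] ball [[181.0, 466.0], [190.0, 465.0], [200.0, 465.0]]
[[320, 197], [326, 197], [327, 197], [320, 198], [326, 198], [327, 198], [326, 199], [327, 199], [326, 200], [327, 200], [326, 201], [327, 201], [326, 202], [327, 202], [326, 203], [327, 203], [328, 203], [326, 204], [327, 204], [328, 204], [326, 205], [327, 205], [325, 206], [326, 206], [327, 206], [326, 207], [327, 207]]
[[203, 176, 115, 170, 179, 177, 162, 137, 205], [208, 195, 117, 129, 177, 173, 167, 173, 182], [206, 201, 161, 166, 198, 191, 170, 169, 137], [201, 188, 193, 227, 228, 222, 183, 142, 139], [194, 168, 200, 227, 232, 219, 185, 151, 165], [198, 186, 191, 220, 226, 202, 170, 141, 168], [196, 192, 168, 190, 192, 177, 148, 141, 179], [186, 181, 143, 145, 145, 139, 144, 167, 186], [185, 178, 133, 111, 95, 94, 139, 162, 159], [187, 181, 131, 118, 103, 93, 80, 97, 118], [188, 173, 124, 115, 109, 125, 33, 72, 111], [159, 141, 124, 112, 99, 124, 36, 84, 110], [96, 109, 124, 106, 70, 76, 60, 81, 115], [94, 113, 123, 103, 74, 80, 74, 54, 78]]
[[159, 145, 123, 176, 186, 185, 169, 114, 160], [162, 158, 118, 125, 166, 172, 170, 166, 143], [164, 161, 109, 51, 91, 114, 132, 173, 108], [161, 142, 60, 5, 10, 5, 56, 123, 122], [155, 115, 0, 16, 27, 10, 33, 103, 160], [164, 141, 0, 15, 31, 9, 10, 93, 176], [164, 155, 43, 6, 9, 5, 43, 122, 186], [147, 142, 64, 4, 10, 48, 115, 171, 193], [148, 139, 39, 4, 11, 70, 144, 168, 165], [150, 140, 26, 2, 29, 71, 86, 102, 121], [151, 127, 0, 3, 58, 109, 38, 74, 114], [129, 86, 0, 8, 60, 111, 40, 87, 113], [89, 35, 1, 6, 41, 79, 64, 84, 118], [91, 46, 0, 21, 59, 87, 79, 56, 82]]
```

```bash
python3 -m pendant '[[0.12,0,0,0,0,0,1],[0.24,0,0,0,0,0,1],[0.36,0,0,0,0,0,1],[0.48,0,0,0,0,0,1],[0.56,0,0,0,0,0,1],[0.62,0,0,0,0,0,1],[0.67,0,0,0,0,0,1],[0.67,0,0,0,0,0,1]]' && python3 -m pendant '[[-0.2,0,0,0,0,0,1],[-0.4,0,0,0,0,0,1],[-0.4,0,-0.4,0,0,0,1],[-0.4,0,-0.7,0,0,0,1],[-0.4,0,-0.7,0,0,0,1]]'
python3 - <<'E'
from h import *
rep(); im,d=capture("side"); 
hsv=cv2.cvtColor(im,cv2.COLOR_RGB2HSV)
a=cv2.resize(im[150:240,270:390],None,fx=5,fy=5,interpolation=cv2.INTER_CUBIC)
save("c2",a)
print(np.round(w2p("side",[[.544,y,.104] for y in (-.092,.004)]),1).tolist())
E
```

```text
time_s: 4.45
position: [0.5486, -0.0191, 0.1645]
tcp_rot: [[-0.006, 1.0, 0.003], [1.0, 0.006, -0.013], [-0.013, 0.003, -1.0]]
force: [-4.2, -22.6, 10.1]
opening: 0.005
grasp_force: 13.0
time_s: 4.95
position: [0.5469, -0.0939, 0.3043]
tcp_rot: [[0.004, 1.0, 0.0], [1.0, -0.004, 0.001], [0.001, 0.0, -1.0]]
force: [0.9, 0.3, -0.0]
opening: 0.004
grasp_force: 0.0
t 4.95 p [ 0.5469 -0.0939  0.3043] R [[0.004, 1.0, 0.0], [1.0, -0.004, 0.001], [0.001, 0.0, -1.0]] F [ 0.9  0.3 -0. ] op 0.004 gf 0.0
[[328.2, 199.5], [323.9, 187.4]]
```

View pics/c2.png

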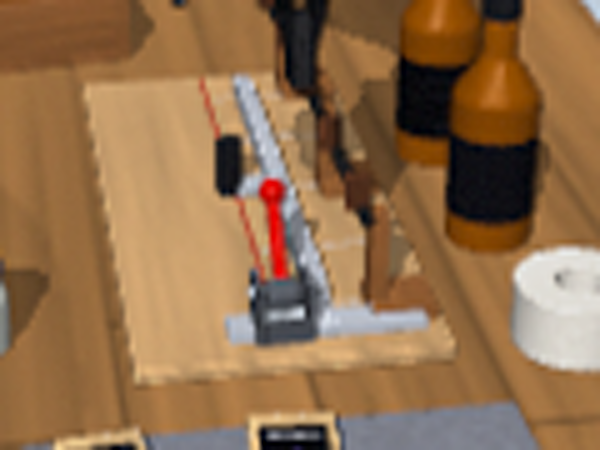

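The ball now stands at crop (272,189), the predicted free position, so the lever is free. Next, the knob at crop (228,165).

Run:
```python
from h import *
print("knob side",onz("side",[[270+228/5-.4,150+165/5-.4]],.0375))
RK=np.array([[-1,0,0],[0,1,0],[0,0,-1.]])
plan([.5375,.190,.27],RK); plan([.5375,.19,.098],RK,([.5375,.19,.27],RK))
im,d=capture("top"); hsv=cv2.cvtColor(im,cv2.COLOR_RGB2HSV); P=cloud("top",d)
print(im[186:198,234:242].sum(2).tolist())
```

```text
knob side [[0.53547465 0.18576988 0.0375    ]]
ROW [1.0, -0.0487, 0.1403] [0.0022, 0.004, -0.5011] n>= 11
ROW [0.0184, 0.4231, 0.0612] [0.0, 0.0, 0.0] n>= 2
ROW [0.0, 0.0, 0.86] [0.0, 0.0, 0.0] n>= 4
[[490, 665, 675, 681, 677, 650, 538, 535], [488, 664, 680, 680, 676, 633, 553, 552], [412, 547, 618, 670, 670, 621, 546, 550], [270, 325, 425, 539, 648, 608, 535, 556], [157, 162, 198, 317, 467, 511, 505, 543], [132, 120, 130, 156, 232, 348, 428, 484], [133, 131, 122, 114, 92, 205, 363, 480], [147, 125, 113, 89, 91, 188, 374, 518], [234, 160, 98, 71, 125, 247, 442, 536], [439, 341, 205, 197, 275, 405, 523, 544], [538, 500, 465, 466, 476, 532, 556, 562], [565, 562, 558, 559, 552, 556, 555, 554]]
```

```bash
python3 -m pendant '[[1,-0.05,0.1,0,0,-0.5,0],[1,-0.05,0.1,0,0,-0.5,0],[1,-0.05,0.1,0,0,-0.5,0],[1,-0.05,0.1,0,0,-0.5,0],[1,-0.05,0.1,0,0,-0.5,0],[1,-0.05,0.1,0,0,-0.5,0],[1,-0.05,0.1,0,0,-0.5,0],[1,-0.05,0.1,0,0,-0.5,0]]' >/dev/null&& python3 -m pendant '[[0,0,0,0,0,0,0]]' >/dev/null
python3 - <<'E'
from h import *
RK=np.array([[-1,0,0],[0,1,0],[0,0,-1.]])
rep();plan([.536,.189,.27],RK)
E
```

```text
t 5.95 p [0.5366 0.1068 0.2814] R [[-0.931, 0.365, -0.003], [0.365, 0.931, 0.001], [0.003, -0.0, -1.0]] F [-0.4 -0.6 -0. ] op 0.493 gf 0.0
ROW [0.1527, 0.3818, 0.0574] [0.0, -0.0008, -0.119] n>= 3
```

```bash
python3 -m pendant '[[0.153,0.382,0.06,0,0,-0.119,0],[0.153,0.382,0.06,0,0,-0.119,0],[0.153,0.382,0.06,0,0,-0.119,0],[0.153,0.382,0.06,0,0,-0.119,0],[0.153,0.382,0.06,0,0,-0.119,0]]' >/dev/null
python3 - <<'E'
from h import *
RK=np.array([[-1,0,0],[0,1,0],[0,0,-1.]])
rep();plan([.536,.189,.098],RK)
E
```

```text
t 6.45 p [0.5366 0.1884 0.2699] R [[-1.0, 0.004, -0.001], [0.004, 1.0, -0.0], [0.001, -0.0, -1.0]] F [ 0.2 -0.7 -0.4] op 0.501 gf 0.0
ROW [0.0022, 0.0033, 0.8594] [-0.0, -0.0003, -0.0012] n>= 4
```

```bash
python3 -m pendant '[[0.002,0,0.25,0,0,-0.001,0],[0.002,0,0.5,0,0,-0.001,0],[0.002,0,0.75,0,0,-0.001,0],[0.002,0,0.85,0,0,-0.001,0],[0.002,0,0.855,0,0,-0.001,0],[0.002,0,0.855,0,0,-0.001,0]]' && python3 -m pendant '[[0,0,0,0,0,0,1],[0,0,0,0,0,0,1],[0,0,0,0,0,0,1],[0,0,0,0,0,0,1],[0,0,0,0,0,0,1],[0,0,0,0,0,0,1]]'
```

```text
time_s: 7.05
position: [0.537, 0.1878, 0.0994]
tcp_rot: [[-1.0, -0.0, -0.0], [-0.0, 1.0, 0.0], [0.0, 0.0, -1.0]]
force: [0.9, -0.4, 0.6]
opening: 0.5
grasp_force: 0.0
time_s: 7.65
position: [0.5373, 0.1886, 0.1005]
tcp_rot: [[-1.0, -0.003, 0.002], [-0.003, 1.0, 0.0], [-0.002, 0.0, -1.0]]
force: [-0.9, 1.1, 6.3]
opening: 0.264
grasp_force: 30.0
```

```bash
for i in 1; do python3 -m pendant '[[-0.02,0,0,0,0,0,1],[-0.04,0,0,0,0,0,1],[-0.06,0,0,0,0,0,1],[-0.06,0,0,0,0,0,1]]'; python3 -m pendant '[[-0.01,0,0,0,0,0,1],[-0.01,0,0,0,0,0,1]]';python3 -m pendant '[[-0.01,0,0,0,0,0,1],[-0.01,0,0,0,0,0,1]]'; python3 -m pendant '[[-0.01,0,0,0,0,0,1],[-0.01,0,0,0,0,0,1]]'; done | grep -E "pos|force:"
```

```text
position: [0.5494, 0.1887, 0.1006]
force: [-1.5, 0.5, 6.9]
grasp_force: 30.0
position: [0.5509, 0.1887, 0.1006]
force: [-1.9, 0.2, 6.9]
grasp_force: 30.0
position: [0.5528, 0.1887, 0.1005]
force: [-1.0, -0.0, 7.4]
grasp_force: 30.0
position: [0.5531, 0.1887, 0.1005]
force: [-4.2, 0.6, 10.7]
grasp_force: 30.0
```

```bash
python3 -m pendant '[[-0.01,0,0,0,0,0,1],[-0.01,0,0,0,0,0,1]]' | grep -E "pos|force:"; python3 -m pendant '[[0.01,0,0,0,0,0,1],[0.01,0,0,0,0,0,1]]' | grep -E "pos|force:"
```

```text
position: [0.5534, 0.1887, 0.1005]
force: [-7.3, 0.7, 12.4]
grasp_force: 30.0
position: [0.5531, 0.1887, 0.1005]
force: [-4.0, 0.5, 10.1]
grasp_force: 30.0
```

```bash
python3 -m pendant '[[0.04,0,0,0,0,0,1],[0.08,0,0,0,0,0,1],[0.12,0,0,0,0,0,1],[0.16,0,0,0,0,0,1],[0.2,0,0,0,0,0,1],[0.23,0,0,0,0,0,1],[0.24,0,0,0,0,0,1],[0.24,0,0,0,0,0,1]]' | grep -E "pos|force:"; python3 -m pendant '[[0,0,0,0,0,0,1],[0,0,0,0,0,0,1]]' | grep -E "pos|force:"
```

```text
position: [0.5074, 0.1886, 0.1005]
force: [0.3, 0.2, 8.9]
grasp_force: 30.0
position: [0.5074, 0.1886, 0.1005]
force: [0.1, -0.1, 8.7]
grasp_force: 30.0
```

```bash
python3 -m pendant '[[0.012,0,0,0,0,0,1],[0.022,0,0,0,0,0,1],[0.022,0,0,0,0,0,1]]' | grep -E "pos|force:"
python3 - <<'E'
from h import *
im,d=capture("top")
p,_,_=st()
a=cv2.resize(im[155:230,170:310],None,fx=4,fy=4,interpolation=cv2.INTER_CUBIC)
im2,d=capture("side"); b=cv2.resize(im2[145:225,275:375],None,fx=3.6,fy=3.6,interpolation=cv2.INTER_CUBIC)
b=np.pad(b,((0,0),(0,a.shape[1]-b.shape[1]),(0,0)));save("c3",np.vstack([a,b]))
# rail centre by brightness profile along columns at +y end, top; rail top z .033
rk=np.load("rack.npy")
for yl in (.19,.17,.15):
    best=[]
    for x in np.arange(-.1,-.03,.002):
        u=w2p("top",[[rk[0]+x,rk[1]+yl,.033]]).astype(np.float32); best.append(int(cv2.getRectSubPix(im,(1,1),(float(u[0,0]),float(u[0,1]))).sum()))
    print(yl,best)
E
```

```text
position: [0.5032, 0.1885, 0.1001]
force: [2.2, 0.8, 4.6]
grasp_force: 3.0
0.19 [497, 465, 434, 403, 399, 397, 397, 396, 392, 387, 374, 360, 360, 363, 392, 433, 452, 458, 455, 446, 433, 419, 410, 410, 410, 414, 417, 415, 414, 414, 412, 409, 406, 403, 402]
0.17 [189, 196, 203, 212, 220, 229, 240, 252, 263, 274, 277, 280, 292, 307, 347, 396, 418, 426, 429, 428, 423, 414, 404, 394, 385, 383, 380, 377, 376, 380, 382, 381, 381, 389, 396]
0.15 [119, 103, 102, 101, 106, 109, 109, 108, 109, 109, 109, 107, 116, 129, 145, 162, 176, 191, 199, 206, 202, 192, 187, 184, 184, 186, 185, 182, 180, 179, 179, 179, 180, 184, 189]
```

View pics/c3.png

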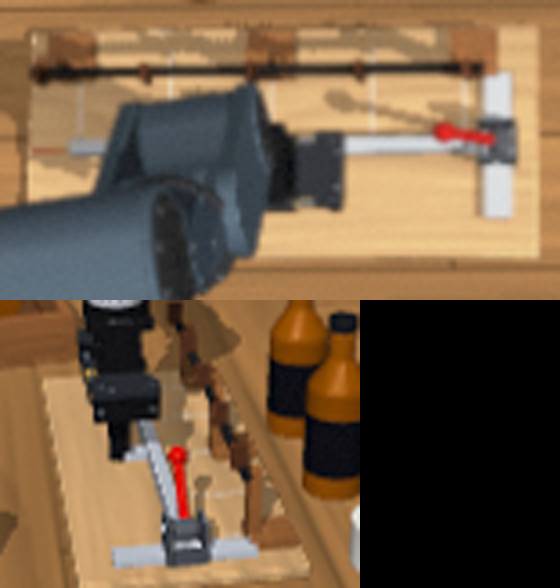

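Rail now looks close to the red line: rail end at (75,147), line at (45,152). The grip slackened just then (3 N). I'll measure the rail precisely.

Run:
```python
from h import *
rk=np.load("rack.npy"); im,d=capture("top"); rep()
def prof(im,yl,h):
    X=np.arange(-.11,-.005,.001); u=w2p("top",np.c_[rk[0]+X,np.full(len(X),rk[1]+yl),np.full(len(X),h)])
    v=cv2.remap(im.astype(np.float32),u[:,None,0].astype(np.float32),u[:,None,1].astype(np.float32),cv2.INTER_LINEAR)[:,0]
    return X,v
def rail(im,ys):
    o=[]
    for y in ys:
        X,v=prof(im,y,.033); b=v[:,2]-.55*v[:,0] ; b=b-np.median(b); w=np.clip(b-.4*b.max(),0,None); k=abs(X-X[w.argmax()])<.014; o.append((w*X)[k].sum()/w[k].sum())
    return np.round(o,4)
im0=np.load("top0.npz")["im"]
print("start",rail(im0,[-.12,-.11,-.1,-.09,-.08,-.07,-.06,.1,.15]))
print("now",rail(im,[-.12,-.11,-.1,-.09,-.08,-.07,-.06]))
```

```text
t 10.5 p [0.503  0.1885 0.0998] R [[-1.0, -0.003, 0.002], [-0.003, 1.0, 0.001], [-0.002, 0.001, -1.0]] F [1.8 1.1 6.7] op 0.266 gf 30.0
start [-0.0318 -0.0319 -0.032  -0.0323 -0.0323 -0.0323 -0.0322 -0.0328 -0.0332]
now [-0.0657 -0.0656 -0.066  -0.0661 -0.0662 -0.1081 -0.064 ]
```

```bash
python3 -m pendant '[[0,0,0,0,0,0,0],[0,0,0,0,0,0,0],[0,0,0,0,0,0,0],[0,0,-0.2,0,0,0,0],[0,0,-0.4,0,0,0,0],[0,0,-0.6,0,0,0,0.5],[-0.21,-0.66,-0.6,0,0,0,1],[-0.21,-0.66,-0.6,0,0,0,1]]' && python3 -m pendant '[[0,0,0,0,0,0,1],[0,0,0,0,0,0,1],[0,0,0,0,0,0,1]]' >/dev/null
python3 - <<'E'
from h import *
RK=np.array([[-1,0,0],[0,1,0],[0,0,-1.]])
rep();plan([.545,.055,.16],RK)
E
```

```text
time_s: 11.3
position: [0.5328, 0.0934, 0.2206]
tcp_rot: [[-1.0, -0.007, 0.002], [-0.007, 1.0, -0.0], [-0.002, -0.0, -1.0]]
force: [0.9, 0.1, -0.6]
opening: 0.313
grasp_force: 0.0
t 11.6 p [0.5316 0.0936 0.2185] R [[-1.0, -0.003, -0.003], [-0.003, 1.0, 0.0], [0.003, 0.0, -1.0]] F [ 0.1  1.2 -0.1] op 0.051 gf 0.0
ROW [-0.067, -0.1934, 0.2924] [0.0001, -0.0009, 0.0009] n>= 2
```

```bash
python3 -m pendant '[[-0.067,-0.193,0,0,0,0,1],[-0.067,-0.193,0.2,0,0,0,1],[-0.067,-0.193,0.292,0,0,0,1],[-0.067,-0.193,0.292,0,0,0,1]]' && python3 -m pendant '[[0,-0.12,0,0,0,0,1],[0,-0.24,0,0,0,0,1],[0,-0.36,0,0,0,0,1],[0,-0.48,0,0,0,0,1],[0,-0.56,0,0,0,0,1],[0,-0.61,0,0,0,0,1],[0,-0.64,0,0,0,0,1],[0,-0.64,0,0,0,0,1]]'
```

```text
time_s: 12.0
position: [0.5436, 0.0559, 0.158]
tcp_rot: [[-1.0, -0.004, -0.008], [-0.004, 1.0, 0.001], [0.008, 0.001, -1.0]]
force: [-0.4, -0.1, 0.3]
opening: 0.005
grasp_force: 0.0
time_s: 12.8
position: [0.5458, -0.0699, 0.1615]
tcp_rot: [[-1.0, -0.002, -0.002], [-0.002, 1.0, 0.006], [0.002, 0.006, -1.0]]
force: [-0.7, 9.4, 2.5]
opening: 0.003
grasp_force: 4.1
```

```bash
python3 -m pendant '[[0,-0.02,0,0,0,0,1],[0,-0.03,0,0,0,0,1],[0,-0.03,0,0,0,0,1]]' && python3 -m pendant '[[0,0.2,0,0,0,0,-1],[0,0.2,-0.25,0,0,0,-1],[0,0.2,-0.5,0,0,0,-1],[0,0.2,-0.75,0,0,0,-1],[0,-0.8,-0.75,0,0,0,-1],[0,-0.8,-0.75,0,0,0,-1],[0,-0.8,-0.75,0,0,0,-1],[0,-0.8,-0.75,0,0,0,-1]]'
python3 - <<'E'
from h import *
rep(); im,d=capture("side"); im1,d1=capture("top")
save("c4",np.hstack([cv2.resize(im[150:240,270:370],None,fx=4,fy=4,interpolation=cv2.INTER_CUBIC),cv2.resize(im1[150:240,170:270],None,fx=4,fy=4,interpolation=cv2.INTER_CUBIC)]))
E
```

```text
time_s: 13.1
position: [0.5455, -0.0716, 0.1614]
tcp_rot: [[-1.0, 0.0, -0.003], [0.0, 1.0, 0.013], [0.003, 0.013, -1.0]]
force: [3.0, 22.2, 3.3]
opening: 0.006
grasp_force: 9.4
time_s: 13.9
position: [0.5473, -0.2397, 0.3122]
tcp_rot: [[-1.0, -0.006, 0.001], [-0.006, 1.0, -0.001], [-0.001, -0.001, -1.0]]
force: [0.7, -0.4, -0.6]
opening: 0.647
grasp_force: 0.0
t 13.9 p [ 0.5473 -0.2397  0.3122] R [[-1.0, -0.006, 0.001], [-0.006, 1.0, -0.001], [-0.001, -0.001, -1.0]] F [ 0.7 -0.4 -0.6] op 0.647 gf 0.0
```

View pics/c4.png

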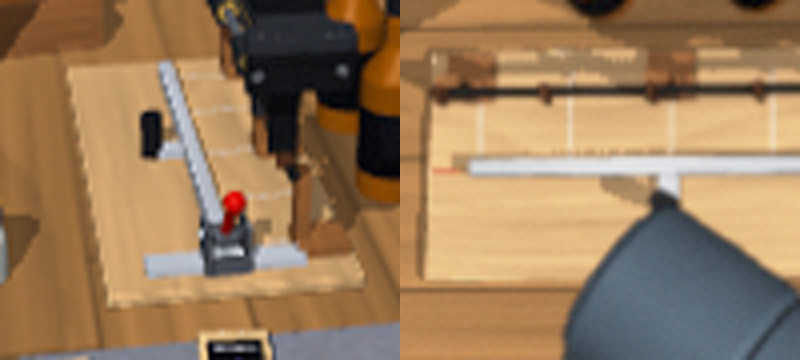

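The ball at crop (234,202) is back in the locked position. Rail check and board positions next.

```bash
cat >> h.py <<'E'
def rail(im,ys):
    rk=np.load("rack.npy"); o=[]
    for y in ys:
        X=np.arange(-.11,-.005,.001); u=w2p("top",np.c_[rk[0]+X,np.full(len(X),rk[1]+y),np.full(len(X),.033)]).astype(np.float32)
        v=cv2.remap(im.astype(np.float32),u[:,None,0],u[:,None,1],cv2.INTER_LINEAR)[:,0]
        b=v[:,2]-.55*v[:,0]; b=b-np.median(b); w=np.clip(b-.4*b.max(),0,None); k=abs(X-X[w.argmax()])<.014; o.append((w*X)[k].sum()/w[k].sum())
    return np.round(o,4)
def boards(cam,box,d=None):
    if d is None: d=capture(cam)[1]
    P=cloud(cam,d); m=(P[...,2]>.0105)&(P[...,2]<.0205)&(P[...,1]<-.10)
    b=np.zeros_like(m); b[box[1]:box[3],box[0]:box[2]]=1; m&=b
    n,l,s,c=cv2.connectedComponentsWithStats(m.astype(np.uint8),connectivity=4)
    for i in range(1,n):
        if s[i,4]>60:
            q=P[l==i]; (cx,cy),(w,h),a=cv2.minAreaRect((q[:,:2]*1000).astype(np.float32))
            if h>w: a+=90; w,h=h,w
            print(cam,s[i].tolist(),"c",round(cx,1),round(cy,1),"mean",np.round(q.mean(0)*1000,1),"size",round(w),round(h),"long-axis heading",round((a+180)%180,1))
E
python3 - <<'E'
from h import *
im,d=capture("top"); print(rail(im,[.05,.08,.1,.12,.15,.18]))
boards("top",(315,150,410,250),d); boards("side",(270,225,350,310))
boards("side",(270,225,350,310),np.load("side0.npz")["d"])
E
```

```text
[-0.0659 -0.0665 -0.0657 -0.0661 -0.066  -0.0668]
top [366, 192, 35, 17, 393] c 506.6 -408.8 mean [ 504.2 -411.2   15.9] size 140 65 long-axis heading 91.3
top [330, 221, 35, 18, 376] c 384.3 -256.6 mean [ 384.  -258.8   15.8] size 139 60 long-axis heading 95.9
side [320, 233, 22, 26, 465] c 525.3 -235.5 mean [ 524.8 -240.8   14.1] size 144 60 long-axis heading 85.5
side [275, 240, 25, 29, 503] c 381.6 -259.4 mean [ 382.  -265.1   14.2] size 146 60 long-axis heading 95.1
side [318, 265, 30, 36, 693] c 500.4 -413.0 mean [ 500.4 -419.9   14.6] size 146 60 long-axis heading 91.0
side [320, 233, 21, 26, 458] c 525.6 -235.6 mean [ 524.6 -240.3   14.2] size 144 60 long-axis heading 85.1
side [281, 236, 26, 29, 484] c 402.6 -242.3 mean [ 402.7 -247.3   14.2] size 147 60 long-axis heading 96.0
side [318, 265, 30, 36, 696] c 500.8 -414.8 mean [ 500.4 -420.6   14.5] size 143 60 long-axis heading 91.3
```

Rail reads 49.8 mm, good. The third board was already knocked to about (0.383,-0.258). Pick board A first.

```bash
cat >> h.py <<'E'
def Rh(h): # tool down, x along heading h deg
    a=np.radians(h); x=np.array([np.cos(a),np.sin(a),0]); z=np.array([0,0,-1.]); return np.c_[x,np.cross(z,x),z]
def pick(c,h,z,off=.005): R=Rh(h); return np.array([c[0],c[1],z])-off*R[:,0],R
E
python3 - <<'E'
from h import *
p,R=pick([.527,-.2345],85.5,.16); plan(p,R)
E
```

```text
ROW [0.1022, -0.0, 0.7565] [0.0001, -0.0001, 0.5256] n>= 12
```

```bash
python3 -m pendant '[[0.1,0,0.2,0,0,0.526,-1],[0.1,0,0.4,0,0,0.526,-1],[0.1,0,0.5,0,0,0.526,-1],[0.1,0,0.5,0,0,0.526,-1],[0.1,0,0.5,0,0,0.526,-1],[0.1,0,0.5,0,0,0.526,-1],[0.1,0,0.5,0,0,0.526,-1],[0.1,0,0.5,0,0,0.526,-1]]' >/dev/null && python3 -m pendant '[[0,0,0,0,0,0,-1]]' >/dev/null;  python3 - <<'E'
from h import *
rep();p,R=pick([.527,-.2345],85.5,.12); plan(p,R)
E
```

```text
t 15.0 p [ 0.5274 -0.2369  0.2113] R [[-0.368, 0.93, -0.0], [0.93, 0.368, 0.001], [0.001, -0.0, -1.0]] F [0.3 0.6 0.5] op 1.0 gf 0.0
ROW [-0.0107, -0.0083, 0.4567] [-0.0001, -0.0002, 0.145] n>= 4
```

```bash
python3 -m pendant '[[-0.01,-0.008,0.1,0,0,0.145,-1],[-0.01,-0.008,0.2,0,0,0.145,-1],[-0.01,-0.008,0.3,0,0,0.145,-1],[-0.01,-0.008,0.4,0,0,0.145,-1],[-0.01,-0.008,0.456,0,0,0.145,-1],[-0.01,-0.008,0.456,0,0,0.145,-1]]' >/dev/null;  python3 - <<'E'
from h import *
rep();p,R=pick([.527,-.2345],85.5,.0745); plan(p,R)
E
```

```text
t 15.6 p [ 0.5258 -0.2404  0.1184] R [[0.078, 0.997, -0.003], [0.997, -0.078, 0.002], [0.002, -0.003, -1.0]] F [-0.2  0.3 -0.5] op 0.999 gf 0.0
ROW [0.0044, 0.0044, 0.2197] [-0.001, -0.0006, 0.0001] n>= 1
```

```bash
python3 -m pendant '[[0.004,0.004,0.1,0,0,0,-1],[0.004,0.004,0.18,0,0,0,-1],[0.004,0.004,0.22,0,0,0,-1],[0.004,0.004,0.22,0,0,0,-1],[0.004,0.004,0.22,0,0,0,1],[0.004,0.004,0.22,0,0,0,1],[0.004,0.004,0.22,0,0,0,1],[0.004,0.004,0.22,0,0,0,1]]' && python3 -m pendant '[[0,0,0,0,0,0,1],[0,0,-0.1,0,0,0,1],[0,0,-0.3,0,0,0,1],[0,0,-0.5,0,0,0,1],[0,0,-0.7,0,0,0,1],[0,0,-0.8,0,0,0,1],[0,0,-0.8,0,0,0,1]]'
```

```text
time_s: 16.4
position: [0.5274, -0.2414, 0.0762]
tcp_rot: [[0.082, 0.997, 0.0], [0.997, -0.082, -0.0], [-0.0, 0.0, -1.0]]
force: [-0.9, -0.4, 0.7]
opening: 0.718
grasp_force: 0.5
time_s: 17.1
position: [0.5288, -0.2422, 0.2391]
tcp_rot: [[0.082, 0.997, 0.006], [0.997, -0.082, -0.005], [-0.004, 0.007, -1.0]]
force: [0.5, 0.2, -1.4]
opening: 0.686
grasp_force: 30.0
```

```bash
cat >> h.py <<'E'
def place(by,th,dx=0,dz=0,off=.005,dep=.067):
    """TCP pose so board leans th deg, front foot corner dx from rail, lowest corner dz over deck"""
    rk=np.load("rack.npy"); t=np.radians(th); s,c=np.sin(t),np.cos(t)
    R=np.array([[-s,0,c],[0,1,0],[-c,0,-s]]).astype(float)
    C=np.array([rk[0]-.0583+dx+.07*s+.007*c, rk[1]+by, .012+dz+.07*c+.007*s])
    return C-R@np.array([off,0,dep]),R
E
python3 - <<'E'
from h import *
p,R=place(-.1575,22,.003,.003); print(p); plan([.46,p[1],.30],R)
E
```

```text
[0.52727822 0.03172658 0.11225968]
ROW [1.0, -0.3388, -0.2344] [-0.3075, -0.2814, -0.457] n>= 13
ROW [-0.0386, 0.3443, -0.1089] [0.0, 0.0, 0.0] n>= 2
```

```bash
python3 -m pendant '[[1,-0.339,-0.234,-0.3075,-0.2814,-0.457,1],[1,-0.339,-0.234,-0.3075,-0.2814,-0.457,1],[1,-0.339,-0.234,-0.3075,-0.2814,-0.457,1],[1,-0.339,-0.234,-0.3075,-0.2814,-0.457,1],[1,-0.339,-0.234,-0.3075,-0.2814,-0.457,1],[1,-0.339,-0.234,-0.3075,-0.2814,-0.457,1],[1,-0.339,-0.234,-0.3075,-0.2814,-0.457,1],[1,-0.339,-0.234,-0.3075,-0.2814,-0.457,1]]' >/dev/null && python3 -m pendant '[[0,0,0,0,0,0,1]]' >/dev/null;  python3 - <<'E'
from h import *
rep();print(np.round(st()[2]["joint_positions"],0));p,R=place(-.1575,22,.003,.003); print(p); plan([.46,p[1],.30],R)
E
```

```text
t 18.0 p [ 0.4765 -0.0416  0.2861] R [[-0.448, 0.711, 0.542], [0.697, 0.658, -0.287], [-0.56, 0.249, -0.79]] F [-0.6 -0.5 -0.6] op 0.687 gf 30.0
[-14.  15. 123. -61.   9.   6.]
[0.52727822 0.03172658 0.11225968]
ROW [0.2534, 0.2, -0.2047] [-0.1591, -0.1371, -0.2229] n>= 7
```

```bash
cat > log.py <<'E'
from h import *
import json,sys
p,R,s=st(); open("log.jsonl","a").write(json.dumps([list(s["joint_positions"]),p.tolist(),R.tolist()])+"\n"); rep(); print("j",np.round(s["joint_positions"],1))
E
python3 log.py >/dev/null; python3 -m pendant '[[0.253,0.2,-0.205,-0.159,-0.137,-0.223,1],[0.253,0.2,-0.205,-0.159,-0.137,-0.223,1],[0.253,0.2,-0.205,-0.159,-0.137,-0.223,1]]' >/dev/null; python3 log.py;  python3 -m pendant '[[0,0,0,0,0,0,1],[0,0,0,0,0,0,1]]' >/dev/null; python3 log.py
python3 - <<'E'
from h import *
p,R=place(-.1575,22,.003,.003); plan([.46,p[1],.30],R)
E
```

```text
t 18.3 p [0.4672 0.0399 0.3403] R [[-0.562, 0.459, 0.689], [0.448, 0.868, -0.213], [-0.695, 0.189, -0.693]] F [-0.9 -0.7 -1.7] op 0.686 gf 30.0
j [ -4.    8.9 124.4 -81.6   9.6  15.9]
t 18.5 p [0.4695 0.0324 0.3415] R [[-0.551, 0.474, 0.687], [0.457, 0.86, -0.227], [-0.698, 0.188, -0.691]] F [ 0.2 -0.3 -0.6] op 0.684 gf 30.0
j [ -4.7   8.9 124.1 -81.8   9.9  16.2]
ROW [0.1693, -0.0645, 0.1114] [-0.1015, -0.1078, -0.1378] n>= 5
```

```bash
cat > kin.py <<'E'
import numpy as np, json
from scipy.optimize import least_squares
from scipy.spatial.transform import Rotation as Ro
J0=[58.7,30.224,82.088,0,67.689,-10.227];P0=[.225,.583,.292];R0=[[-.9331,.3596,0],[.3596,.9331,0],[0,0,-1]]
def logs(): return [(J0,P0,R0)]+[tuple(json.loads(l)) for l in open("log.jsonl")]
rz=lambda a:Ro.from_euler("z",a,degrees=True).as_matrix(); ry=lambda a:Ro.from_euler("y",a,degrees=True).as_matrix()
def fk(q,k,s=(1,1,-1)):
    h,a1,L2,a3,d4,d6,lat=k; A=rz(q[0]); B=A@ry(q[1]); C=B@ry(q[2]); 
    D=C@rz(s[0]*q[3])@ry(s[1]*q[4]); E=D@rz(-s[2]*q[5]+90) if 0 else D@rz(q[5]*s[2]+0)
    p=np.array([0,0,h])+A@[a1,lat,0]+B@[0,0,L2]+C@[a3,0,d4]+D@[0,0,d6]
    return p,E
LO=np.array([-176.69,-43.24,12.49,-82,0,-163.58])+1; HI=np.array([176.69,126.21,139.97,262,151.66,163.58])-1
E
python3 - <<'E'
from kin import *
import itertools
for s in itertools.product((1,-1),(1,),(1,-1)):
    T=[np.array(R).T@fk(q,[0]*7,s)[1] for q,p,R in logs()]
    print(s,[np.round(Ro.from_matrix(t).as_rotvec(degrees=True),1).tolist() for t in T])
L=logs()
f=lambda k:np.concatenate([fk(q,k,(1,1,1))[0]-p for q,p,R in L]); 
for s4 in(1,-1):
    f=lambda k:np.concatenate([fk(q,k,(s4,1,1))[0]-p for q,p,R in L]+[1e-3*np.array(k)]); r=least_squares(f,[.3,0,.4,0,.4,.2,.1]); print(s4,r.x,np.abs(r.fun[:-7]).max())
E
```

```text
(1, 1, 1) [[0.0, 0.0, -90.0], [0.0, 0.0, -90.0], [0.0, 0.0, -90.0], [0.0, 0.0, -90.0]]
(1, 1, -1) [[0.0, 0.0, -69.5], [0.0, 0.0, -101.6], [0.0, 0.0, -121.8], [0.0, 0.0, -122.4]]
(-1, 1, 1) [[0.0, 0.0, -90.0], [-10.6, 13.0, 31.8], [-9.9, 17.7, 72.2], [-10.1, 18.3, 72.5]]
(-1, 1, -1) [[0.0, 0.0, -69.5], [-11.8, 11.8, 20.2], [-13.7, 13.7, 40.7], [-14.1, 14.1, 40.5]]
1 [0.27352672 0.00184149 0.58716478 0.11427218 0.39023981 0.23497109
 0.11081194] 0.0001567398904676609
-1 [0.16006811 0.30483589 0.38044122 0.08571618 0.16441518 0.04916919
 0.0768129 ] 0.02934125617070435
```

```bash
cat >> kin.py <<'E'
def fit():
    L=logs(); f=lambda k:np.concatenate([fk(q,k,(1,1,1))[0]-p for q,p,R in L]+[1e-4*(np.array(k)-[.27,0,.587,.114,.39,.235,.11])])
    return least_squares(f,[.27,0,.587,.114,.39,.235,.11]).x
K=fit(); RT=rz(90)
def FK(q): p,E=fk(q,K,(1,1,1)); return p,E@RT
def IK(p,R,q0):
    def f(q):
        a,E=FK(q); return np.r_[(a-p)*10,Ro.from_matrix(R.T@E).as_rotvec()]
    r=least_squares(f,q0,x_scale=np.full(6,30.),bounds=(LO-40,HI+40),max_nfev=200); return r.x,np.linalg.norm(r.fun),bool(np.all(r.x>=LO)&np.all(r.x<=HI))
def sols(p,R,n=60,seed=0):
    rng=np.random.default_rng(seed); out=[]
    for _ in range(n):
        q0=rng.uniform(LO,HI); q0[0]=np.degrees(np.arctan2(p[1],p[0]))+rng.uniform(-25,25); q,e,ok=IK(p,R,q0)
        if e<1e-4 and ok and not any(np.abs(q-o).max()<1 for o in out): out.append(q)
    return out
E
python3 - <<'E'
from kin import *
from h import place,pick
flip=np.diag([-1.,-1,1])
print(K)
for by in (-.1575,-.0525,.0525,.1575):
    for F,n,o in ((np.eye(3),"y+",.005),(flip,"y-",-.005)):
        p,R=place(by,25); print(by,n,np.round(p,3),[np.round(q).tolist() for q in sols(p,R@F)])
E
```

```text
[0.27355115 0.00178762 0.58720028 0.11427974 0.39028319 0.23500297
 0.11081578]
-0.1575 y+ [0.529 0.032 0.111] [[-15.0, 62.0, 135.0, 167.0, 81.0, 86.0]]
-0.1575 y- [0.529 0.032 0.111] [[-15.0, 62.0, 135.0, 167.0, 81.0, -94.0]]
-0.0525 y+ [0.529 0.137 0.111] [[5.0, 59.0, 131.0, 184.0, 75.0, 91.0]]
-0.0525 y- [0.529 0.137 0.111] [[5.0, 59.0, 131.0, 184.0, 75.0, -89.0]]
0.0525 y+ [0.529 0.242 0.111] [[21.0, 56.0, 123.0, 201.0, 64.0, 89.0]]
0.0525 y- [0.529 0.242 0.111] [[21.0, 56.0, 123.0, 201.0, 64.0, -91.0]]
0.1575 y+ [0.529 0.347 0.111] [[34.0, 54.0, 113.0, 219.0, 54.0, 81.0]]
0.1575 y- [0.529 0.347 0.111] [[34.0, 54.0, 113.0, 219.0, 54.0, -99.0]]
```

```bash
cat >> kin.py <<'E'
from h import place,pick,plan,rep,st
FL=np.diag([-1.,-1,1])
def bplace(by,th,dx,dz,fl,off,dep):
    p,R=place(by,th,dx,dz,off*(-1 if fl else 1),dep); return p,(R@FL if fl else R)
def corners(q,off,dep):
    p,R=FK(q); return np.array([p+R@np.array([off+a*.07,b*.03,dep+c*.007]) for a in(1,-1) for b in(1,-1) for c in(1,-1)])
def jpath(qa,qb,n):
    t=np.linspace(0,1,n+1); t=t[1:]; return [qa+(qb-qa)*x for x in t]
def calls(Q,cur):
    """rows per call of 8 for poses Q from commanded pose cur=(p,R)"""
    for i in range(0,len(Q),8):
        P0,R0=cur; rows=[]
        for q in Q[i:i+8]:
            p,R=FK(q) if len(q)==6 else q; rows.append(np.round(np.r_[R0.T@(p-P0)/.2,Ro.from_matrix(R0.T@R).as_rotvec()/np.pi],3).tolist())
        cur=(p,R); print("CALL",str(rows).replace(" ",""))
E
python3 - <<'E'
from kin import *
p,R,s=st(); qa=np.array(s["joint_positions"])
for fl in(0,1):
    pt,Rt=bplace(-.0525,22,.003,.003,fl,.005,.067)
    for hx,hz in ((.44,.30),(.5,.25),(.5,.3)):
        for q in sols([hx,pt[1],hz],Rt,40):
            Q=jpath(qa,q,60); FKs=[FK(x) for x in Q]
            ang=sum(np.linalg.norm(Ro.from_matrix(a[1].T@b[1]).as_rotvec(degrees=True)) for a,b in zip(FKs,FKs[1:])); ln=sum(np.linalg.norm(a[0]-b[0]) for a,b in zip(FKs,FKs[1:]))
            print(fl,hx,hz,np.round(q),"ang",round(ang),"len",round(ln,2),"minz",round(min(corners(x,.005,.067)[:,2].min() for x in Q),3),"tcp range",np.round(np.min([f[0] for f in FKs],0),2),np.round(np.max([f[0] for f in FKs],0),2), "maxcorner x",round(max(corners(x,.005,.067)[:,0].max() for x in Q),2))
E
```

```text
0 0.5 0.25 [  5.  38. 136. 185.  61.  89.] ang 323 len 0.64 minz 0.115 tcp range [0.32 0.03 0.2 ] [0.5  0.29 0.33] maxcorner x 0.6
0 0.5 0.3 [  5.  28. 133. 186.  49.  88.] ang 323 len 0.54 minz 0.135 tcp range [0.35 0.03 0.23] [0.5  0.26 0.34] maxcorner x 0.6
1 0.5 0.25 [  5.  38. 136. 185.  61. -91.] ang 191 len 0.64 minz 0.108 tcp range [0.32 0.03 0.2 ] [0.5  0.29 0.33] maxcorner x 0.6
1 0.5 0.3 [  5.  28. 133. 186.  49. -92.] ang 178 len 0.54 minz 0.133 tcp range [0.35 0.03 0.23] [0.5  0.26 0.34] maxcorner x 0.6
```

Run:
```python
from kin import *
p,R,s=st(); qa=np.array(s["joint_positions"])
pt,Rt=bplace(.1575,22,.003,.003,1,.005,.067); print(pt)
for hx,hz in ((.48,.28),(.5,.3)):
  for q in sols([hx,pt[1],hz],Rt,40):
    Q=jpath(qa,q,32); C=np.array([corners(x,.005,.067) for x in Q]); i=C[...,2].min(1).argmin()
    print(hx,hz,np.round(q),"minz",C[...,2].min(),"at",C[i].mean(0),"maxx",C[...,0].max(),"ang",sum(np.linalg.norm(Ro.from_matrix(FK(a)[1].T@FK(b)[1]).as_rotvec(degrees=True)) for a,b in zip(Q,Q[1:])))
calls(Q,(p,R)); np.save("H2",q)
```

```text
[0.52353215 0.34672658 0.10298784]
0.48 0.28 [  38.   33.  117.  232.   47. -115.] minz 0.1527319732672101 at [0.40684723 0.30291517 0.19135139] maxx 0.5893922185955599 ang 178.68067843216204
0.5 0.3 [  37.   31.  114.  234.   43. -119.] minz 0.165642587205313 at [0.42882303 0.29832066 0.20452673] maxx 0.6084041593097912 ang 175.49968473813652
CALL [[0.06,0.018,0.01,0.004,0.012,0.025],[0.129,0.041,0.017,0.008,0.025,0.049],[0.204,0.07,0.02,0.012,0.04,0.074],[0.286,0.105,0.02,0.016,0.056,0.097],[0.372,0.149,0.014,0.018,0.074,0.121],[0.461,0.2,0.004,0.021,0.093,0.144],[0.551,0.261,-0.012,0.022,0.113,0.167],[0.639,0.331,-0.033,0.022,0.134,0.189]]
CALL [[0.117,0.015,0.015,0.001,0.022,0.022],[0.236,0.039,0.023,0.0,0.045,0.044],[0.355,0.073,0.026,-0.001,0.068,0.065],[0.472,0.115,0.022,-0.004,0.091,0.087],[0.585,0.167,0.013,-0.008,0.114,0.108],[0.69,0.227,-0.002,-0.014,0.136,0.13],[0.787,0.295,-0.021,-0.022,0.158,0.152],[0.873,0.369,-0.044,-0.03,0.178,0.175]]
CALL [[0.102,0.027,0.033,-0.011,0.021,0.021],[0.197,0.064,0.059,-0.023,0.041,0.042],[0.281,0.109,0.079,-0.037,0.06,0.063],[0.353,0.161,0.094,-0.053,0.076,0.085],[0.411,0.217,0.104,-0.07,0.091,0.106],[0.453,0.277,0.109,-0.089,0.103,0.128],[0.478,0.336,0.111,-0.109,0.113,0.15],[0.487,0.392,0.111,-0.13,0.12,0.173]]
CALL [[0.015,0.046,0.02,-0.024,0.006,0.019],[0.014,0.094,0.032,-0.05,0.01,0.038],[-0.003,0.144,0.035,-0.076,0.01,0.056],[-0.038,0.191,0.028,-0.103,0.008,0.074],[-0.089,0.232,0.012,-0.131,0.002,0.092],[-0.156,0.265,-0.013,-0.158,-0.006,0.109],[-0.237,0.287,-0.048,-0.186,-0.018,0.126],[-0.33,0.295,-0.092,-0.213,-0.034,0.142]]
```

```bash
python3 -m pendant '[[0.06,0.018,0.01,0.004,0.012,0.025,1],[0.129,0.041,0.017,0.008,0.025,0.049,1],[0.204,0.07,0.02,0.012,0.04,0.074,1],[0.286,0.105,0.02,0.016,0.056,0.097,1],[0.372,0.149,0.014,0.018,0.074,0.121,1],[0.461,0.2,0.004,0.021,0.093,0.144,1],[0.551,0.261,-0.012,0.022,0.113,0.167,1],[0.639,0.331,-0.033,0.022,0.134,0.189,1]]' >/dev/null; python3 log.py
python3 - <<'E'
from kin import *
p,R,s=st(); qa=np.array(s["joint_positions"]);q=np.load("H2.npy")
print(FK(qa)[0]-p, q)
calls(jpath(qa,q,24),(p,R))
E
```

```text
t 19.3 p [0.4255 0.1488 0.2677] R [[-0.397, 0.813, 0.426], [0.904, 0.427, 0.027], [-0.16, 0.396, -0.904]] F [-0.1 -0.2 -1.7] op 0.682 gf 30.0
j [  5.4  14.7 121.6  -2.5  18.5 -18. ]
[ 4.30830872e-05 -9.11117843e-05  4.35994856e-05] [  36.51295081   31.38069204  114.32566716  233.74459109   43.16759349
 -119.3424995 ]
CALL [[0.117,0.016,0.015,0.0,0.022,0.022],[0.237,0.041,0.023,-0.0,0.045,0.043],[0.357,0.075,0.025,-0.002,0.068,0.065],[0.474,0.118,0.021,-0.005,0.091,0.086],[0.587,0.17,0.011,-0.01,0.114,0.108],[0.693,0.231,-0.004,-0.015,0.136,0.129],[0.79,0.299,-0.024,-0.023,0.158,0.152],[0.876,0.373,-0.047,-0.032,0.179,0.174]]
CALL [[0.102,0.028,0.033,-0.011,0.021,0.021],[0.197,0.065,0.059,-0.023,0.041,0.042],[0.281,0.11,0.079,-0.038,0.059,0.063],[0.353,0.162,0.093,-0.054,0.076,0.084],[0.41,0.219,0.103,-0.071,0.091,0.106],[0.452,0.278,0.108,-0.09,0.103,0.128],[0.478,0.337,0.11,-0.11,0.113,0.15],[0.486,0.393,0.11,-0.131,0.12,0.172]]
CALL [[0.015,0.045,0.02,-0.024,0.006,0.019],[0.014,0.094,0.031,-0.05,0.01,0.038],[-0.004,0.143,0.034,-0.076,0.01,0.056],[-0.039,0.19,0.027,-0.103,0.008,0.074],[-0.09,0.231,0.011,-0.13,0.002,0.092],[-0.157,0.264,-0.015,-0.158,-0.007,0.109],[-0.238,0.285,-0.05,-0.185,-0.019,0.125],[-0.331,0.293,-0.094,-0.212,-0.034,0.142]]
```

Tracks the model to 0.1 mm. Continue.

```bash
python3 -m pendant '[[0.117,0.016,0.015,0,0.022,0.022,1],[0.237,0.041,0.023,0,0.045,0.043,1],[0.357,0.075,0.025,-0.002,0.068,0.065,1],[0.474,0.118,0.021,-0.005,0.091,0.086,1],[0.587,0.17,0.011,-0.01,0.114,0.108,1],[0.693,0.231,-0.004,-0.015,0.136,0.129,1],[0.79,0.299,-0.024,-0.023,0.158,0.152,1],[0.876,0.373,-0.047,-0.032,0.179,0.174,1]]' >/dev/null; python3 log.py; python3 -m pendant '[[0.102,0.028,0.033,-0.011,0.021,0.021,1],[0.197,0.065,0.059,-0.023,0.041,0.042,1],[0.281,0.11,0.079,-0.038,0.059,0.063,1],[0.353,0.162,0.093,-0.054,0.076,0.084,1],[0.41,0.219,0.103,-0.071,0.091,0.106,1],[0.452,0.278,0.108,-0.09,0.103,0.128,1],[0.478,0.337,0.11,-0.11,0.113,0.15,1],[0.486,0.393,0.11,-0.131,0.12,0.172,1]]' >/dev/null; python3 log.py;  python3 -m pendant '[[0.015,0.045,0.02,-0.024,0.006,0.019,1],[0.014,0.094,0.031,-0.05,0.01,0.038,1],[-0.004,0.143,0.034,-0.076,0.01,0.056,1],[-0.039,0.19,0.027,-0.103,0.008,0.074,1],[-0.09,0.231,0.011,-0.13,0.002,0.092,1],[-0.157,0.264,-0.015,-0.158,-0.007,0.109,1],[-0.238,0.285,-0.05,-0.185,-0.019,0.125,1],[-0.331,0.293,-0.094,-0.212,-0.034,0.142,1]]' >/dev/null; python3 log.py
python3 - <<'E'
from kin import *
pt,Rt=bplace(.1575,22,.003,.003,1,.005,.067); plan([pt[0],pt[1],.25],Rt)
E
```

```text
t 20.1 p [0.4127 0.3389 0.2775] R [[-0.131, 0.922, 0.363], [0.824, -0.102, 0.557], [0.551, 0.373, -0.747]] F [-0.3 -0.2 -1.6] op 0.681 gf 30.0
j [ 15.7  20.3 119.3  76.8  26.7 -52.5]
t 20.9 p [0.4807 0.4226 0.3432] R [[0.116, 0.692, 0.712], [0.365, -0.697, 0.618], [0.924, 0.189, -0.333]] F [ 0.1  0.5 -0.8] op 0.685 gf 30.0
j [ 26.1  25.9 116.9 155.4  35.3 -86.1]
t 21.7 p [0.4998 0.3452 0.2986] R [[0.373, -0.002, 0.928], [0.001, -1.0, -0.003], [0.928, 0.002, -0.373]] F [ 0.6  0.4 -0.6] op 0.683 gf 30.0
j [  36.5   31.5  114.5  233.6   43.5 -119.1]
ROW [-0.1813, -0.0082, 0.201] [0.001, -0.0005, 0.0003] n>= 2
```

Run:
```python
from kin import *
pt,Rt=bplace(.1575,22,.003,.003,1,.005,.067)
calls([(pt+np.array([0,0,z]),Rt) for z in (.16,.13,.10,.07,.045,.025,.012,.012)],st()[:2])
```

```text
CALL [[-0.121,-0.008,0.177,0.001,-0.001,0.0],[-0.26,-0.008,0.233,0.001,-0.001,0.0],[-0.399,-0.009,0.289,0.001,-0.001,0.0],[-0.539,-0.009,0.345,0.001,-0.001,0.0],[-0.655,-0.009,0.391,0.001,-0.001,0.0],[-0.747,-0.009,0.429,0.001,-0.001,0.0],[-0.808,-0.01,0.453,0.001,-0.001,0.0],[-0.808,-0.01,0.453,0.001,-0.001,0.0]]
```

```bash
python3 -m pendant '[[-0.121,-0.008,0.177,0.001,0,0,1],[-0.26,-0.008,0.233,0.001,0,0,1],[-0.399,-0.009,0.289,0.001,0,0,1],[-0.539,-0.009,0.345,0.001,0,0,1],[-0.655,-0.009,0.391,0.001,0,0,1],[-0.747,-0.009,0.429,0.001,0,0,1],[-0.808,-0.01,0.453,0.001,0,0,1],[-0.808,-0.01,0.453,0.001,0,0,1]]' >/dev/null; python3 log.py
python3 - <<'E'
from kin import *
im,_=capture("side") if 0 else __import__("h").capture("side")
import cv2; im2,_=__import__("h").capture("top")
from h import save
a=cv2.resize(im[140:230,280:370],(400,400),interpolation=cv2.INTER_CUBIC); b=cv2.resize(im2[140:230,160:250],(400,400),interpolation=cv2.INTER_CUBIC); save("c5",np.hstack([a,b]))
pt,Rt=bplace(.1575,22,.003,.001,1,.005,.067); calls([(pt,Rt)],st()[:2])
E
```

```text
t 22.5 p [0.5236 0.3478 0.1142] R [[0.373, 0.007, 0.928], [0.006, -1.0, 0.005], [0.928, 0.003, -0.373]] F [-0.2 -1.2 -1.2] op 0.689 gf 30.0
j [ 34.7  55.3 113.4 217.7  59.  -97.6]
CALL [[-0.076,0.01,0.029,-0.002,-0.002,0.001]]
```

View pics/c5.png

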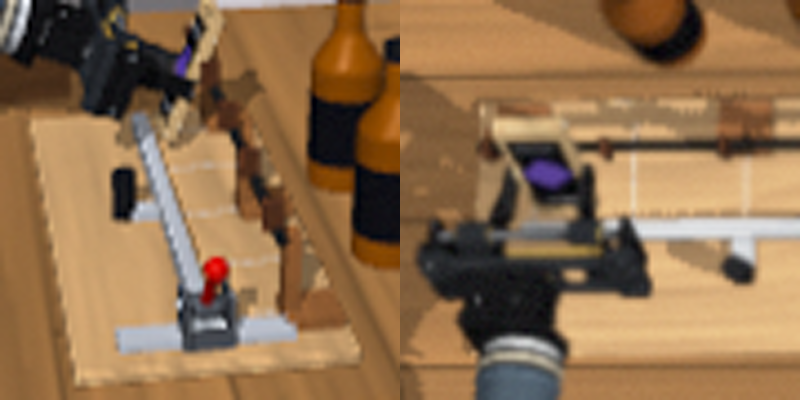

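The board stands above bay 3, between the fins at (490,150) and (605,150). Lower it, tilt it to 25 degrees and release.

```bash
python3 -m pendant '[[-0.04,0.005,0.015,-0.001,0,0,1],[-0.076,0.008,0.029,-0.001,0,0,1],[-0.076,0.008,0.029,-0.001,0,0,1],[-0.076,0.008,0.029,-0.001,0,0,1]]' | grep -E "pos|force"
python3 - <<'E'
from kin import *
rep();pt,Rt=bplace(.1575,25,.001,.000,1,.005,.067); calls([(pt,Rt)],st()[:2])
E
```

```text
position: [0.5231, 0.3481, 0.1016]
force: [0.1, 0.7, -0.9]
grasp_force: 30.0
t 23.0 p [0.5231 0.3481 0.1016] R [[0.368, 0.008, 0.93], [0.005, -1.0, 0.007], [0.93, 0.002, -0.368]] F [ 0.1  0.7 -0.9] op 0.683 gf 30.0
CALL [[0.008,0.007,0.012,-0.002,-0.019,0.002]]
```

```bash
python3 -m pendant '[[0.004,0.003,0.006,0,-0.01,0.001,1],[0.008,0.005,0.012,0,-0.019,0.001,1],[0.008,0.005,0.012,0,-0.019,0.001,1]]' | grep -E "pos|force"; python3 -m pendant '[[-0.008,0,0.002,0,0,0,1],[-0.008,0,0.002,0,0,0,1]]' | grep -E "pos|force"
```

```text
position: [0.5249, 0.3476, 0.1033]
force: [-5.5, 1.1, 1.2]
grasp_force: 30.0
position: [0.5252, 0.3476, 0.1026]
force: [-6.7, 0.2, 5.2]
grasp_force: 30.0
```

```bash
python3 -m pendant '[[0,0,0,0,0,0,-0.5],[0,0,0,0,0,0,-0.6],[0,0,0,0,0,0,-0.7],[0,0,0,0,0,0,-0.7]]' | grep -E "opening|force"; python3 -m pendant '[[0,0,-0.1,0,0,0,-0.7],[0,0,-0.2,0,0,0,-0.7],[0,0,-0.35,0,0,0,-0.7],[0.15,0,-0.5,0,0,0,-0.7],[0.4,0,-0.6,0,0,0,-0.7],[0.65,0,-0.6,0,0,0,-0.7],[0.65,0,-0.6,0,0,0,-0.7]]' | grep -E "pos|force"; python3 log.py;  python3 - <<'E'
from h import *
im,d=capture("side"); im2,d2=capture("top")
P=cloud("side",d); rk=np.load("rack.npy"); D=P-[rk[0],rk[1]+.1575,.012]
m=(abs(D[...,1])<.045)&(D[...,0]>-.07)&(D[...,0]<.05)&(D[...,2]>.03)&(D[...,2]<.16)
P2=cloud("top",d2)-[rk[0],rk[1]+.1575,.012]; m2=(abs(P2[...,1])<.06)&(P2[...,0]>-.07)&(P2[...,0]<.05)&(P2[...,2]>.03)&(P2[...,2]<.16)
q=P2[m2]; print(len(q),np.round(q.min(0),3),np.round(q.max(0),3),np.round(np.median(q,0),3))
c=q.mean(0); print("plane normal",np.round(np.linalg.svd(q-c)[2][2],3),np.round(c,3))
a=cv2.resize(im[140:230,280:370],(400,400),interpolation=cv2.INTER_CUBIC); b=cv2.resize(im2[140:230,160:250],(400,400),interpolation=cv2.INTER_CUBIC); save("c6",np.hstack([a,b]))
E
```

```text
force: [0.6, 0.3, 0.3]
opening: 0.836
grasp_force: 0.0
position: [0.4747, 0.3477, 0.2768]
force: [0.6, 0.5, -0.3]
grasp_force: 0.0
t 24.6 p [0.4747 0.3477 0.2768] R [[0.411, 0.006, 0.912], [-0.005, -1.0, 0.009], [0.912, -0.008, -0.411]] F [ 0.6  0.5 -0.3] op 0.849 gf 0.0
j [  38.2   32.7  116.8  233.4   43.9 -116. ]
326 [-0.067 -0.057  0.031] [0.014 0.055 0.142] [-0.012 -0.002  0.099]
plane normal [-0.934  0.011  0.357] [-0.014  0.     0.096]
```

View pics/c6.png

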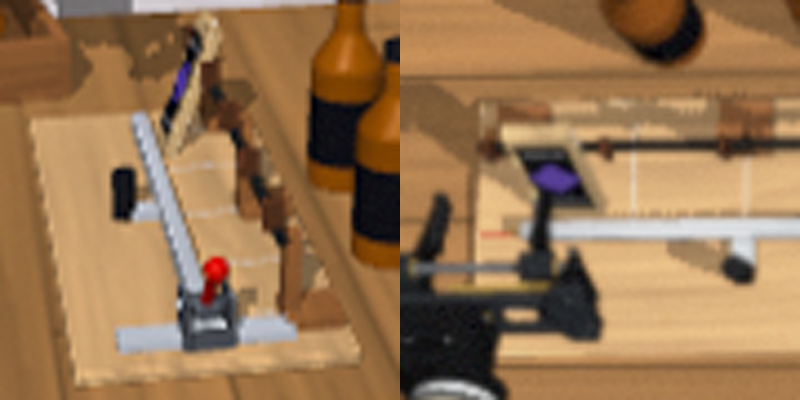

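Board 1 leans in bay 3: side crop (190,90), top crop (550,170). Next, measure the remaining boards and plan the way back.

Run:
```python
from kin import *
from h import boards
boards("top",(315,150,410,250)); boards("side",(270,225,350,310))
p,R,s=st(); qa=np.array(s["joint_positions"])
for c,h in (([.503,-.4105],91.2),([.383,-.258],95.5)):
    pp,Rp=pick(c,h,.16,-.008)
    for q in sols(pp,Rp,40):
        Q=jpath(qa,q,32); C=np.array([[FK(x)[0]+FK(x)[1]@np.array([0,b,.07]) for b in (-.058,.058)] for x in Q])
        print(c,np.round(q),"tip minz",C[...,2].min(1).round(2).tolist())
        np.save("qB" if c[0]>.5 else "qC",q)
qb=np.load("qB.npy"); calls(jpath(qa,qb,32),(p,R))
```

```text
top [365, 192, 36, 17, 413] c 506.8 -407.0 mean [ 504.7 -407.4   15.5] size 146 65 long-axis heading 91.3
top [329, 222, 35, 18, 405] c 382.9 -255.4 mean [ 384.2 -252.8   15.6] size 136 63 long-axis heading 95.2
side [275, 240, 25, 29, 506] c 381.7 -259.8 mean [ 381.9 -265.    14.2] size 144 60 long-axis heading 95.3
side [318, 265, 30, 36, 699] c 500.7 -413.5 mean [ 500.3 -420.    14.7] size 144 60 long-axis heading 91.4
[0.503, -0.4105] [-49.  41.  85.   0.  54. -50.] tip minz [0.25, 0.27, 0.28, 0.29, 0.3, 0.3, 0.31, 0.31, 0.32, 0.31, 0.31, 0.31, 0.3, 0.29, 0.28, 0.26, 0.25, 0.23, 0.22, 0.2, 0.18, 0.17, 0.15, 0.14, 0.12, 0.11, 0.1, 0.09, 0.09, 0.08, 0.09, 0.09]
[0.383, -0.258] [-47.  31. 113.   0.  36. -53.] tip minz [0.25, 0.26, 0.26, 0.27, 0.27, 0.27, 0.27, 0.27, 0.27, 0.27, 0.26, 0.25, 0.24, 0.23, 0.22, 0.21, 0.2, 0.18, 0.17, 0.16, 0.15, 0.13, 0.12, 0.11, 0.11, 0.1, 0.09, 0.09, 0.09, 0.09, 0.09, 0.09]
CALL [[0.108,-0.003,0.097,0.012,0.017,-0.009],[0.211,-0.001,0.188,0.024,0.033,-0.02],[0.307,0.007,0.274,0.036,0.048,-0.031],[0.397,0.019,0.354,0.048,0.062,-0.043],[0.479,0.037,0.42
[... 436 characters left out ...]
6,0.111,0.001,-0.124]]
CALL [[-0.106,0.05,-0.049,0.016,-0.008,-0.014],[-0.223,0.099,-0.11,0.032,-0.018,-0.027],[-0.348,0.146,-0.184,0.049,-0.03,-0.039],[-0.481,0.193,-0.27,0.066,-0.044,-0.05],[-0.62,0.239,-0.37,0.083,-0.059,-0.061],[-0.765,0.285,-0.484,0.1,-0.076,-0.07],[-0.914,0.331,-0.613,0.117,-0.094,-0.078],[-1.065,0.376,-0.757,0.134,-0.114,-0.085]]
CALL [[-0.196,-0.058,-0.092,0.019,-0.02,-0.005],[-0.394,-0.123,-0.198,0.039,-0.04,-0.009],[-0.594,-0.195,-0.318,0.059,-0.062,-0.012],[-0.792,-0.273,-0.453,0.08,-0.084,-0.013],[-0.988,-0.358,-0.602,0.1,-0.107,-0.013],[-1.178,-0.448,-0.766,0.122,-0.13,-0.013],[-1.361,-0.544,-0.943,0.143,-0.154,-0.011],[-1.535,-0.644,-1.135,0.165,-0.178,-0.008]]
```

Run:
```python
from kin import *
p,R,s=st(); qa=np.array(s["joint_positions"]); qh=np.array([0,12,118,0,40,-18.]); qh[4]=180-qh[1]-qh[2]
print(FK(qh)[0],FK(qh)[1].round(2).tolist())
Q=jpath(qa,qh,24); C=np.array([[FK(x)[0]+FK(x)[1]@np.array([0,b,.07]) for b in (-.058,.058)] for x in Q])
print(C[...,2].min(1).round(2).tolist(),C[...,0].max())
calls(Q,(p,R))
```

```text
[0.34897143 0.11095825 0.27435319] [[-0.31, 0.95, -0.0], [0.95, 0.31, 0.0], [0.0, -0.0, -1.0]]
[0.26, 0.29, 0.31, 0.32, 0.34, 0.35, 0.35, 0.36, 0.36, 0.35, 0.34, 0.33, 0.32, 0.3, 0.29, 0.27, 0.25, 0.24, 0.22, 0.21, 0.2, 0.2, 0.2, 0.2] 0.5892215250665604
CALL [[0.12,-0.058,0.016,0.027,0.02,-0.01],[0.227,-0.118,0.019,0.054,0.039,-0.021],[0.319,-0.179,0.008,0.082,0.055,-0.033],[0.395,-0.239,-0.014,0.11,0.068,-0.047],[0.453,-0.295,-0.045,0.138,0.079,-0.061],[0.494,-0.346,-0.085,0.167,0.088,-0.077],[0.516,-0.389,-0.13,0.194,0.093,-0.094],[0.52,-0.423,-0.18,0.222,0.095,-0.112]]
CALL [[0.012,-0.051,-0.025,0.029,-0.001,-0.015],[0.007,-0.098,-0.061,0.058,-0.006,-0.03],[-0.015,-0.14,-0.108,0.085,-0.014,-0.046],[-0.054,-0.174,-0.165,0.112,-0.026,-0.061],[-0.106,-0.197,-0.233,0.138,-0.04,-0.077],[-0.172,-0.207,-0.31,0.162,-0.058,-0.093],[-0.247,-0.202,-0.396,0.184,-0.079,-0.11],[-0.33,-0.181,-0.491,0.204,-0.103,-0.126]]
CALL [[-0.111,-0.058,-0.062,0.021,-0.027,-0.011],[-0.232,-0.108,-0.139,0.041,-0.056,-0.022],[-0.361,-0.149,-0.23,0.059,-0.087,-0.031],[-0.493,-0.178,-0.338,0.075,-0.121,-0.04],[-0.625,-0.196,-0.461,0.089,-0.156,-0.048],[-0.755,-0.203,-0.599,0.102,-0.194,-0.056],[-0.877,-0.198,-0.752,0.112,-0.232,-0.063],[-0.99,-0.181,-0.918,0.12,-0.272,-0.07]]
```

```bash
python3 -m pendant '[[0.12,-0.058,0.016,0.027,0.02,-0.01,-1],[0.227,-0.118,0.019,0.054,0.039,-0.021,-1],[0.319,-0.179,0.008,0.082,0.055,-0.033,-1],[0.395,-0.239,-0.014,0.11,0.068,-0.047,-1],[0.453,-0.295,-0.045,0.138,0.079,-0.061,-1],[0.494,-0.346,-0.085,0.167,0.088,-0.077,-1],[0.516,-0.389,-0.13,0.194,0.093,-0.094,-1],[0.52,-0.423,-0.18,0.222,0.095,-0.112,-1]]' >/dev/null; python3 log.py; python3 -m pendant '[[0.012,-0.051,-0.025,0.029,-0.001,-0.015,-1],[0.007,-0.098,-0.061,0.058,-0.006,-0.03,-1],[-0.015,-0.14,-0.108,0.085,-0.014,-0.046,-1],[-0.054,-0.174,-0.165,0.112,-0.026,-0.061,-1],[-0.106,-0.197,-0.233,0.138,-0.04,-0.077,-1],[-0.172,-0.207,-0.31,0.162,-0.058,-0.093,-1],[-0.247,-0.202,-0.396,0.184,-0.079,-0.11,-1],[-0.33,-0.181,-0.491,0.204,-0.103,-0.126,-1]]' >/dev/null; python3 log.py; python3 -m pendant '[[-0.111,-0.058,-0.062,0.021,-0.027,-0.011,-1],[-0.232,-0.108,-0.139,0.041,-0.056,-0.022,-1],[-0.361,-0.149,-0.23,0.059,-0.087,-0.031,-1],[-0.493,-0.178,-0.338,0.075,-0.121,-0.04,-1],[-0.625,-0.196,-0.461,0.089,-0.156,-0.048,-1],[-0.755,-0.203,-0.599,0.102,-0.194,-0.056,-1],[-0.877,-0.198,-0.752,0.112,-0.232,-0.063,-1],[-0.99,-0.181,-0.918,0.12,-0.272,-0.07,-1]]' >/dev/null; python3 log.py
python3 - <<'E'
from kin import *
p,R,s=st(); qa=np.array(s["joint_positions"])
qb=np.load("qC.npy"); print(qb); Q=jpath(qa,qb,10); print([round(FK(q)[0][2],2) for q in Q]); calls(Q,(p,R))
E
```

```text
t 25.6 p [0.4819 0.4315 0.3754] R [[0.038, 0.698, 0.715], [0.217, -0.704, 0.676], [0.975, 0.129, -0.179]] F [ 0.3 -0.5  1.1] op 1.001 gf 0.0
j [ 25.5  26.3 117.5 155.   45.9 -82.9]
t 26.4 p [0.3831 0.3757 0.3233] R [[-0.158, 0.973, 0.168], [0.624, -0.033, 0.781], [0.766, 0.228, -0.601]] F [-0.2  0.6 -0.3] op 1.003 gf 0.0
j [ 12.7  19.2 117.8  77.2  48.  -50.2]
t 27.2 p [0.3479 0.1097 0.2734] R [[-0.31, 0.951, -0.007], [0.951, 0.31, -0.005], [-0.003, -0.008, -1.0]] F [-0.6  0.7 -0.4] op 1.001 gf 0.0
j [ -0.   12.1 118.   -0.4  50.2 -17.8]
[-4.72501252e+01  3.09203465e+01  1.12634263e+02  7.34701828e-12
  3.64453905e+01 -5.27501252e+01]
[np.float64(0.26), np.float64(0.25), np.float64(0.24), np.float64(0.23), np.float64(0.22), np.float64(0.21), np.float64(0.2), np.float64(0.19), np.float64(0.17), np.float64(0.16)]
CALL [[-0.171,0.043,0.048,-0.0,0.0,0.007],[-0.347,0.069,0.098,-0.0,0.001,0.014],[-0.529,0.078,0.151,-0.001,0.001,0.021],[-0.713,0.067,0.205,-0.001,0.001,0.028],[-0.898,0.038,0.262,-0.001,0.001,0.035],[-1.081,-0.011,0.321,-0.001,0.001,0.042],[-1.262,-0.078,0.381,-0.002,0.001,0.049],[-1.436,-0.164,0.444,-0.002,0.001,0.056]]
CALL [[-0.183,-0.074,0.063,-0.0,-0.0,0.007],[-0.36,-0.166,0.129,-0.001,-0.0,0.014]]
```

```bash
python3 -m pendant '[[-0.171,0.043,0,0,0,0.007,-1],[-0.347,0.069,0,0,0,0.014,-1],[-0.529,0.078,0,0,0,0.021,-1],[-0.713,0.067,0,0,0,0.028,-1],[-0.898,0.038,0,0,0,0.035,-1],[-0.95,0.02,0,0,0,0.037,-1],[-0.95,0.02,0,0,0,0.037,-1]]' >/dev/null
python3 - <<'E'
from h import *
rep();p,R=pick([.382,-.257],95.4,.12,-.008); plan(p,R)
E
```

```text
t 27.9 p [ 0.4113 -0.0688  0.2735] R [[-0.194, 0.981, -0.004], [0.981, 0.194, 0.003], [0.003, -0.004, -1.0]] F [-0.1 -0.1 -0.3] op 0.997 gf 0.0
ROW [-0.8572, -0.3194, 0.7659] [-0.0013, -0.001, 0.0322] n>= 5
```

```bash
python3 -m pendant '[[-0.2,-0.08,0.05,0,0,0.01,-1],[-0.4,-0.16,0.15,0,0,0.02,-1],[-0.6,-0.24,0.3,0,0,0.032,-1],[-0.75,-0.3,0.5,0,0,0.032,-1],[-0.857,-0.319,0.68,-0.001,-0.001,0.032,-1],[-0.857,-0.319,0.766,-0.001,-0.001,0.032,-1],[-0.857,-0.319,0.766,-0.001,-0.001,0.032,-1]]' >/dev/null
python3 - <<'E'
from h import *
rep();p,R=pick([.382,-.257],95.4,.0745,-.008); plan(p,R)
E
```

```text
t 28.6 p [ 0.3818 -0.2461  0.1191] R [[-0.098, 0.995, -0.002], [0.995, 0.098, 0.005], [0.005, -0.002, -1.0]] F [-0.2  0.4  0.2] op 1.001 gf 0.0
ROW [-0.0157, -0.0036, 0.2229] [-0.0006, -0.0016, 0.0012] n>= 1
```

```bash
python3 -m pendant '[[-0.01,-0.003,0.1,0,-0.001,0.001,-1],[-0.015,-0.003,0.18,0,-0.001,0.001,-1],[-0.015,-0.003,0.223,0,-0.001,0.001,-1],[-0.015,-0.003,0.223,0,-0.001,0.001,-1],[-0.015,-0.003,0.223,0,0,0.001,1],[-0.015,-0.003,0.223,0,0,0.001,1],[-0.015,-0.003,0.223,0,0,0.001,1],[-0.015,-0.003,0.223,0,0,0.001,1]]' && python3 -m pendant '[[0,0,0,0,0,0,1],[0,0,0,0,0,0,1],[0,0,-0.1,0,0,0,1],[0,0,-0.3,0,0,0,1],[0,0,-0.5,0,0,0,1],[0,0,-0.7,0,0,0,1],[0,0,-0.95,0,0,0,1],[0,0,-0.95,0,0,0,1]]' | grep -E "opening|pos|force"
python3 - <<'E'
from kin import *
p,R,s=st(); qa=np.array(s["joint_positions"]); print(qa.round(1))
dep=.067
pt,Rt=bplace(.0525,22,.003,.003,1,-.008,dep); print(pt)
for hx,hz in ((.48,.28),(.5,.3),(.48,.3),(.5,.27)):
  for q in sols([hx,pt[1],hz],Rt,30):
    Q=jpath(qa,q,32); C=np.array([corners(x,-.008,.067) for x in Q])
    print(hx,hz,np.round(q),"minz",C[...,2].min(1).round(2).tolist(),"maxx",C[...,0].max(),"ang",sum(np.linalg.norm(Ro.from_matrix(FK(a)[1].T@FK(b)[1]).as_rotvec(degrees=True)) for a,b in zip(Q,Q[1:])))
E
```

```text
time_s: 29.4
position: [0.3834, -0.2519, 0.0779]
tcp_rot: [[-0.095, 0.995, 0.005], [0.995, 0.095, -0.003], [-0.003, 0.004, -1.0]]
force: [-0.9, 0.4, 0.9]
opening: 0.722
grasp_force: 0.4
position: [0.3849, -0.2537, 0.2729]
force: [0.7, -1.1, -1.0]
opening: 0.683
grasp_force: 30.0
[-4.740e+01  1.900e+01  1.067e+02  1.000e-01  5.320e+01 -5.290e+01]
[0.52840204 0.24172658 0.11504123]
0.48 0.28 [  25.   32.  128.  210.   50. -101.] minz [0.19, 0.18, 0.17, 0.17, 0.17, 0.17, 0.17, 0.17, 0.18, 0.19, 0.19, 0.2, 0.21, 0.22, 0.23, 0.23, 0.24, 0.24, 0.25, 0.25, 0.25, 0.25, 0.25, 0.25, 0.24, 0.24, 0.23, 0.22, 0.21, 0.2, 0.19, 0.18] maxx 0.6563358752616362 ang 129.97365250706983
0.5 0.3 [  23.   29.  125.  212.   44. -104.] minz [0.19, 0.18, 0.18, 0.17, 0.17, 0.17, 0.18, 0.18, 0.19, 0.2, 0.21, 0.21, 0.22, 0.23, 0.24, 0.25, 0.26, 0.26, 0.27, 0.27, 0.27, 0.27, 0.27, 0.27, 0.26, 0.26, 0.25, 0.24, 0.23, 0.22, 0.21, 0.2] maxx 0.6736423629200543 ang 129.59568500572928
0.48 0.3 [  25.   28.  127.  212.   46. -104.] minz [0.19, 0.18, 0.18, 0.17, 0.17, 0.17, 0.18, 0.18, 0.19, 0.2, 0.21, 0.21, 0.22, 0.23, 0.24, 0.25, 0.25, 0.26, 0.27, 0.27, 0.27, 0.27, 0.27, 0.27, 0.26, 0.26, 0.25, 0.24, 0.23, 0.22, 0.21, 0.2] maxx 0.6609340838154272 ang 130.07005956554562
0.5 0.27 [  23.   33.  126.  209.   50. -100.] minz [0.19, 0.18, 0.17, 0.17, 0.17, 0.17, 0.17, 0.17, 0.18, 0.18, 0.19, 0.2, 0.21, 0.21, 0.22, 0.23, 0.23, 0.24, 0.24, 0.24, 0.25, 0.24, 0.24, 0.24, 0.24, 0.23, 0.22, 0.21, 0.2, 0.19, 0.18, 0.17] maxx 0.6695393479017944 ang 129.41168301005501
```

Run:
```python
from kin import *
p,R,s=st(); qa=np.array(s["joint_positions"])
pt,Rt=bplace(.0525,22,.003,.003,1,-.008,.067)
q=sols([.48,pt[1],.3],Rt,30)[0]; qh=np.array([-8,12,118,40,45,-40.])
Q=jpath(qa,qh,10)+jpath(qh,q,22); C=np.array([corners(x,-.008,.067) for x in Q])
print(C[...,2].min(1).round(2).tolist(),C[...,0].max(1).round(2).tolist())
print("step ang",max(np.linalg.norm(Ro.from_matrix(FK(a)[1].T@FK(b)[1]).as_rotvec(degrees=True)) for a,b in zip(Q,Q[1:])),max(np.linalg.norm(FK(a)[0]-FK(b)[0]) for a,b in zip(Q,Q[1:])))
calls(Q,(p,R))
```

```text
[0.2, 0.19, 0.19, 0.19, 0.19, 0.19, 0.19, 0.2, 0.2, 0.2, 0.2, 0.21, 0.21, 0.22, 0.23, 0.24, 0.25, 0.25, 0.26, 0.27, 0.27, 0.28, 0.28, 0.28, 0.27, 0.27, 0.26, 0.25, 0.24, 0.23, 0.22, 0.2] [0.45, 0.47, 0.48, 0.49, 0.5, 0.5, 0.5, 0.5, 0.49, 0.48, 0.48, 0.49, 0.5, 0.5, 0.51, 0.52, 0.52, 0.53, 0.54, 0.55, 0.56, 0.57, 0.58, 0.59, 0.59, 0.6, 0.6, 0.6, 0.6, 0.59, 0.58, 0.57]
step ang 5.498096317339343 0.04547890731539085
CALL [[0.197,0.12,-0.005,-0.015,0.01,-0.001],[0.4,0.222,-0.014,-0.029,0.021,-0.002],[0.608,0.305,-0.027,-0.042,0.033,-0.002],[0.818,0.369,-0.042,-0.054,0.046,-0.002],[1.03,0.415,-0.061,-0.064,0.06,-0.002],[1.24,0.443,-0.082,-0.073,0.074,-0.001],[1.449,0.453,-0.105,-0.08,0.09,0.0],[1.653,0.445,-0.13,-0.086,0.105,0.002]]
CALL [[0.198,-0.027,0.033,-0.005,0.016,0.004],[0.39,-0.069,0.058,-0.008,0.031,0.008],[0.52,-0.036,0.085,-0.019,0.058,0.019],[0.642,-0.0,0.103,-0.03,0.083,0.031],[0.753,0.039,0.113,-0.042,0.106,0.044],[0.854,0.081,0.117,-0.055,0.128,0.058],[0.943,0.125,0.116,-0.068,0.148,0.073],[1.02,0.169,0.112,-0.082,0.166,0.088]]
CALL [[0.065,0.023,0.038,-0.016,0.016,0.015],[0.119,0.049,0.069,-0.033,0.031,0.03],[0.161,0.078,0.094,-0.05,0.043,0.046],[0.191,0.108,0.113,-0.068,0.053,0.062],[0.209,0.139,0.127,-0.087,0.061,0.078],[0.213,0.168,0.137,-0.106,0.066,0.095],[0.205,0.194,0.142,-0.125,0.07,0.111],[0.184,0.217,0.144,-0.145,0.071,0.128]]
CALL [[-0.023,0.029,0.002,-0.022,-0.0,0.014],[-0.057,0.058,-0.003,-0.044,-0.003,0.028],[-0.102,0.087,-0.015,-0.066,-0.007,0.041],[-0.157,0.114,-0.036,-0.089,-0.014,0.054],[-0.221,0.137,-0.066,-0.112,-0.022,0.066],[-0.293,0.157,-0.104,-0.135,-0.032,0.078],[-0.372,0.171,-0.151,-0.158,-0.044,0.089],[-0.457,0.179,-0.207,-0.18,-0.057,0.099]]
```

```bash
cat >> kin.py <<'E'
def calls(Q,cur):
    """rows per call, at most 8, shifts within +-0.98"""
    rows=[];P0,R0=cur;last=cur;i=0
    while i<len(Q):
        q=Q[i]; p,R=FK(q) if len(q)==6 else q
        r=np.r_[R0.T@(p-P0)/.2,Ro.from_matrix(R0.T@R).as_rotvec()/np.pi]
        if len(rows)==8 or np.abs(r).max()>.98: print("CALL",str(rows).replace(" ","")); rows=[]; P0,R0=last; continue
        rows.append(np.round(r,3).tolist()); last=(p,R); i+=1
    print("CALL",str(rows).replace(" ",""))
E
python3 - <<'E'
from kin import *
p,R,s=st(); qa=np.array(s["joint_positions"])
pt,Rt=bplace(.0525,22,.003,.003,1,-.008,.067)
q=sols([.48,pt[1],.3],Rt,30)[0]; qh=np.array([-8,12,118,40,45,-40.])
Q=jpath(qa,qh,9)+jpath(qh,q,20)
print("step ang",max(np.linalg.norm(Ro.from_matrix(FK(a)[1].T@FK(b)[1]).as_rotvec(degrees=True)) for a,b in zip(Q,Q[1:])),max(np.linalg.norm(FK(a)[0]-FK(b)[0]) for a,b in zip(Q,Q[1:])))
calls(Q,(p,R))
calls([(pt+np.array([0,0,z]),Rt) for z in (.16,.13,.10,.07,.045,.025,.012,.012)],FK(q))
E
```

```text
step ang 6.041750358491874 0.05040777708347094
CALL [[0.219,0.132,-0.006,-0.017,0.011,-0.001],[0.446,0.242,-0.017,-0.032,0.023,-0.002],[0.678,0.328,-0.032,-0.046,0.037,-0.003],[0.912,0.392,-0.05,-0.058,0.052,-0.002]]
CALL [[0.234,0.042,0.024,-0.011,0.016,0.001],[0.468,0.063,0.041,-0.02,0.032,0.003],[0.698,0.063,0.051,-0.027,0.049,0.006],[0.922,0.043,0.055,-0.032,0.066,0.01]]
CALL [[0.212,-0.048,0.037,-0.004,0.017,0.005],[0.354,-0.014,0.073,-0.016,0.046,0.017],[0.485,0.024,0.097,-0.029,0.074,0.03],[0.605,0.067,0.112,-0.042,0.099,0.044],[0.712,0.113,0.12,-0.056,0.122,0.06],[0.804,0.16,0.122,-0.071,0.143,0.076],[0.882,0.209,0.121,-0.087,0.162,0.094],[0.943,0.258,0.117,-0.103,0.178,0.113]]
CALL [[0.049,0.025,0.036,-0.019,0.014,0.017],[0.085,0.053,0.063,-0.039,0.026,0.034],[0.106,0.083,0.084,-0.06,0.034,0.052],[0.111,0.114,0.097,-0.081,0.041,0.069],[0.102,0.143,0.104,-0.104,0.044,0.087],[0.078,0.168,0.105,-0.126,0.045,0.104],[0.039,0.188,0.1,-0.149,0.043,0.122],[-0.013,0.201,0.088,-0.171,0.038,0.139]]
CALL [[-0.052,0.039,-0.012,-0.025,-0.006,0.014],[-0.116,0.078,-0.035,-0.051,-0.014,0.027],[-0.19,0.115,-0.068,-0.076,-0.024,0.039],[-0.274,0.149,-0.112,-0.102,-0.037,0.051],[-0.365,0.179,-0.169,-0.128,-0.051,0.061]]
CALL [[-0.025,0.0,0.271,-0.0,-0.0,-0.0],[-0.164,0.0,0.327,-0.0,-0.0,-0.0],[-0.303,0.0,0.384,-0.0,-0.0,-0.0],[-0.442,0.0,0.44,-0.0,-0.0,-0.0],[-0.558,0.0,0.487,-0.0,-0.0,-0.0],[-0.651,0.0,0.524,-0.0,-0.0,-0.0],[-0.711,0.0,0.548,-0.0,-0.0,-0.0],[-0.711,0.0,0.548,-0.0,-0.0,-0.0]]
```

```bash
(python3 -m pendant '[[0.219,0.132,-0.006,-0.017,0.011,-0.001,1],[0.446,0.242,-0.017,-0.032,0.023,-0.002,1],[0.678,0.328,-0.032,-0.046,0.037,-0.003,1],[0.912,0.392,-0.05,-0.058,0.052,-0.002,1]]' && python3 -m pendant '[[0.234,0.042,0.024,-0.011,0.016,0.001,1],[0.468,0.063,0.041,-0.02,0.032,0.003,1],[0.698,0.063,0.051,-0.027,0.049,0.006,1],[0.922,0.043,0.055,-0.032,0.066,0.01,1]]' && python3 -m pendant '[[0.212,-0.048,0.037,-0.004,0.017,0.005,1],[0.354,-0.014,0.073,-0.016,0.046,0.017,1],[0.485,0.024,0.097,-0.029,0.074,0.03,1],[0.605,0.067,0.112,-0.042,0.099,0.044,1],[0.712,0.113,0.12,-0.056,0.122,0.06,1],[0.804,0.16,0.122,-0.071,0.143,0.076,1],[0.882,0.209,0.121,-0.087,0.162,0.094,1],[0.943,0.258,0.117,-0.103,0.178,0.113,1]]' && python3 -m pendant '[[0.049,0.025,0.036,-0.019,0.014,0.017,1],[0.085,0.053,0.063,-0.039,0.026,0.034,1],[0.106,0.083,0.084,-0.06,0.034,0.052,1],[0.111,0.114,0.097,-0.081,0.041,0.069,1],[0.102,0.143,0.104,-0.104,0.044,0.087,1],[0.078,0.168,0.105,-0.126,0.045,0.104,1],[0.039,0.188,0.1,-0.149,0.043,0.122,1],[-0.013,0.201,0.088,-0.171,0.038,0.139,1]]' && python3 -m pendant '[[-0.052,0.039,-0.012,-0.025,-0.006,0.014,1],[-0.116,0.078,-0.035,-0.051,-0.014,0.027,1],[-0.19,0.115,-0.068,-0.076,-0.024,0.039,1],[-0.274,0.149,-0.112,-0.102,-0.037,0.051,1],[-0.365,0.179,-0.169,-0.128,-0.051,0.061,1],[-0.365,0.179,-0.169,-0.128,-0.051,0.061,1]]') >/dev/null;  python3 log.py
python3 - <<'E'
from kin import *
p,R,s=st(); pt,Rt=bplace(.0525,22,.003,.003,1,-.008,.067)
calls([(pt+np.array([0,0,z]),Rt) for z in (.16,.13,.10,.07,.045,.025,.010,.010)],(p,R))
E
```

```text
t 33.2 p [0.4761 0.2433 0.2954] R [[0.395, 0.0, 0.919], [-0.004, -1.0, 0.002], [0.919, -0.004, -0.395]] F [-0.2 -0.4 -0.7] op 0.683 gf 30.0
j [  24.9   28.2  127.1  212.9   45.  -104. ]
CALL [[0.01,0.008,0.28,-0.001,0.007,-0.001],[-0.128,0.009,0.34,-0.001,0.007,-0.001],[-0.265,0.01,0.399,-0.001,0.007,-0.001],[-0.403,0.01,0.458,-0.001,0.007,-0.001],[-0.518,0.011,0.508,-0.001,0.007,-0.001],[-0.61,0.011,0.547,-0.001,0.007,-0.001],[-0.679,0.012,0.577,-0.001,0.007,-0.001],[-0.679,0.012,0.577,-0.001,0.007,-0.001]]
```

```bash
python3 -m pendant '[[-0.025,0,0.271,0,0,0,1],[-0.164,0,0.327,0,0,0,1],[-0.303,0,0.384,0,0,0,1],[-0.442,0,0.44,0,0,0,1],[-0.558,0,0.487,0,0,0,1],[-0.651,0,0.524,0,0,0,1],[-0.711,0,0.548,0,0,0,1],[-0.711,0,0.548,0,0,0,1]]' >/dev/null; python3 log.py
python3 - <<'E'
from kin import *
pt,Rt=bplace(.0525,22,.003,.001,1,-.008,.067); P2,R2=bplace(.0525,25,.001,0,1,-.008,.067); calls([(pt,Rt),(pt,Rt),(P2,R2)],st()[:2])
E
```

```text
t 34.0 p [0.5242 0.2445 0.122 ] R [[0.391, 0.002, 0.92], [-0.004, -1.0, 0.004], [0.92, -0.006, -0.391]] F [-0.5 -0.1  0.1] op 0.686 gf 30.0
j [ 22.   55.5 123.7 201.9  66.2 -90. ]
CALL [[-0.033,0.014,0.037,-0.001,0.006,-0.001],[-0.033,0.014,0.037,-0.001,0.006,-0.001],[-0.023,0.014,0.049,-0.001,-0.011,-0.001]]
```

```bash
python3 -m pendant '[[-0.015,0.014,0.037,0,0.006,0,1],[-0.033,0.014,0.037,0,0.006,0,1],[-0.033,0.014,0.037,0,0.006,0,1],[-0.033,0.014,0.037,0,0.006,0,1]]' | grep -E "pos|force|rot"
python3 - <<'E'
from kin import *
P2,R2=bplace(.0525,25,.001,-.001,1,-.008,.067); calls([(P2,R2)],st()[:2])
E
```

```text
position: [0.5286, 0.2416, 0.1163]
tcp_rot: [[0.37, 0.0, 0.929], [-0.006, -1.0, 0.002], [0.929, -0.006, -0.37]]
force: [-0.3, -0.5, -1.1]
grasp_force: 30.0
CALL [[-0.01,-0.0,0.019,-0.001,-0.018,-0.002]]
```

```bash
python3 -m pendant '[[-0.005,0,0.01,0,-0.009,0,1],[-0.01,0,0.017,0,-0.018,0,1],[-0.01,0,0.017,0,-0.018,0,1]]' | grep -E "pos|force"; python3 -m pendant '[[-0.006,0,0.002,0,0,0,1],[-0.006,0,0.002,0,0,0,1]]' | grep -E "pos|force"
```

```text
position: [0.5303, 0.2417, 0.1157]
force: [-6.9, -0.1, 6.6]
grasp_force: 30.0
position: [0.5302, 0.2417, 0.115]
force: [-9.2, -0.9, 10.3]
grasp_force: 30.0
```

```bash
python3 -m pendant '[[0,0,0,0,0,0,-0.5],[0,0,0,0,0,0,-0.6],[0,0,0,0,0,0,-0.7],[0,0,0,0,0,0,-0.7]]' | grep -E "opening|force"; python3 -m pendant '[[0,0,-0.1,0,0,0,-0.7],[0,0,-0.2,0,0,0,-0.7],[0,0,-0.35,0,0,0,-0.7],[0.15,0,-0.5,0,0,0,-0.7],[0.4,0,-0.6,0,0,0,-0.7],[0.65,0,-0.6,0,0,0,-0.7],[0.65,0,-0.6,0,0,0,-0.7]]' | grep -E "pos|force"; python3 log.py;  python3 - <<'E'
from kin import *
from h import *
im,d=capture("side"); im2,d2=capture("top")
a=cv2.resize(im[140:230,280:370],(400,400),interpolation=cv2.INTER_CUBIC); b=cv2.resize(im2[140:230,160:250],(400,400),interpolation=cv2.INTER_CUBIC); save("c7",np.hstack([a,b]))
boards("top",(315,150,410,250),d2); boards("side",(270,225,350,310),d)
p,R,s=st(); qa=np.array(s["joint_positions"]); qh=np.array([-10,14,116,0,50,-28.])
pp,Rp=pick([.503,-.4095],91.2,.20,-.008); qb=[q for q in sols(pp,Rp,30)][0]; print(qb.round(1))
Q=jpath(qa,qh,22)+jpath(qh,qb,10); C=np.array([[FK(x)[0]+FK(x)[1]@np.array([0,b,.07]) for b in (-.058,.058)] for x in Q])
print(C[...,2].min(1).round(2).tolist(),C[...,0].max(1).round(2).tolist()); calls(Q,(p,R))
E
```

```text
force: [0.6, 0.0, -0.2]
opening: 0.838
grasp_force: 0.0
position: [0.4794, 0.2414, 0.2881]
force: [-0.0, -0.4, 0.4]
grasp_force: 0.0
t 36.0 p [0.4794 0.2414 0.2881] R [[0.407, -0.0, 0.914], [-0.011, -1.0, 0.005], [0.913, -0.012, -0.407]] F [-0.  -0.4  0.4] op 0.847 gf 0.0
j [  24.2   29.   127.1  211.7   44.8 -102.7]
top [366, 193, 35, 16, 389] c 504.6 -408.7 mean [ 505.2 -407.9   15.6] size 142 60 long-axis heading 91.4
side [318, 265, 30, 36, 698] c 500.8 -413.1 mean [ 500.4 -420.    14.5] size 145 60 long-axis heading 91.0
[-48.5  37.8  83.9  -0.   58.3 -49.7]
[0.27, 0.29, 0.3, 0.31, 0.32, 0.32, 0.32, 0.32, 0.32, 0.31, 0.29, 0.28, 0.27, 0.25, 0.24, 0.22, 0.21, 0.2, 0.19, 0.19, 0.19, 0.2, 0.2, 0.19, 0.19, 0.18, 0.18, 0.17, 0.16, 0.15, 0.14, 0.13] [0.56, 0.57, 0.58, 0.59, 0.59, 0.59, 0.58, 0.57, 0.56, 0.55, 0.54, 0.52, 0.51, 0.5, 0.48, 0.47, 0.46, 0.45, 0.45, 0.44, 0.44, 0.44, 0.47, 0.5, 0.52, 0.54, 0.55, 0.57, 0.57, 0.57, 0.57, 0.56]
CALL [[0.092,-0.08,0.023,0.03,0.015,-0.013],[0.171,-0.159,0.032,0.06,0.028,-0.028],[0.236,-0.235,0.029,0.089,0.039,-0.044],[0.285,-0.306,0.016,0.119,0
[... 469 characters left out ...]
0.133],[-0.465,-0.061,-0.459,0.186,-0.132,-0.152]]
CALL [[-0.131,-0.047,-0.059,0.02,-0.029,-0.014],[-0.272,-0.085,-0.135,0.038,-0.06,-0.026],[-0.418,-0.115,-0.227,0.056,-0.093,-0.038],[-0.567,-0.135,-0.338,0.072,-0.129,-0.048],[-0.714,-0.145,-0.466,0.086,-0.165,-0.058],[-0.857,-0.145,-0.612,0.1,-0.204,-0.067]]
CALL [[-0.201,0.091,0.015,-0.0,-0.0,0.009],[-0.415,0.162,0.035,-0.0,-0.0,0.019],[-0.64,0.212,0.06,-0.0,-0.0,0.028],[-0.873,0.238,0.089,-0.0,-0.0,0.037]]
CALL [[-0.237,0.03,0.033,-0.0,-0.0,0.009],[-0.48,0.037,0.07,-0.0,-0.0,0.019],[-0.728,0.019,0.112,-0.0,-0.0,0.028],[-0.977,-0.024,0.157,-0.0,-0.0,0.037]]
CALL [[-0.254,-0.039,0.049,-0.0,-0.0,0.009],[-0.508,-0.103,0.103,-0.0,-0.0,0.019]]
```

View pics/c7.png

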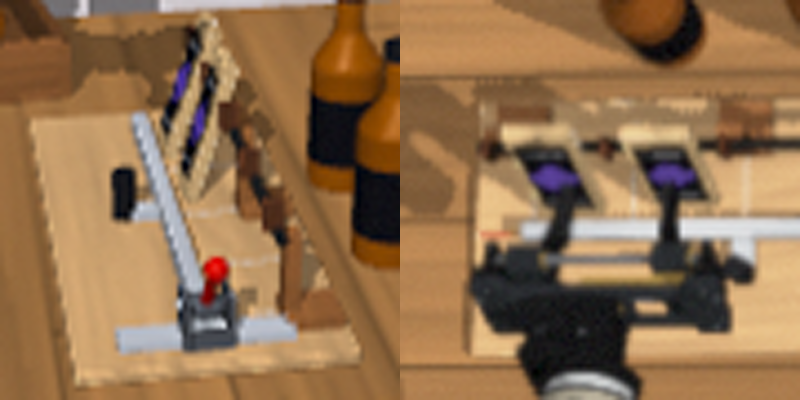

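Two boards lean side by side in bays 3 and 2, at top crop (550,170) and (670,170). Now fetch the third.

```bash
(python3 -m pendant '[[0.092,-0.08,0.023,0.03,0.015,-0.013,-1],[0.171,-0.159,0.032,0.06,0.028,-0.028,-1],[0.236,-0.235,0.029,0.089,0.039,-0.044,-1],[0.285,-0.306,0.016,0.119,0.047,-0.06,-1],[0.319,-0.369,-0.007,0.147,0.053,-0.078,-1],[0.336,-0.423,-0.036,0.175,0.057,-0.098,-1],[0.337,-0.466,-0.07,0.202,0.058,-0.119,-1],[0.322,-0.495,-0.106,0.228,0.056,-0.141,-1]]' && python3 -m pendant '[[-0.01,-0.045,-0.02,0.027,-0.006,-0.019,-1],[-0.037,-0.083,-0.05,0.054,-0.015,-0.038,-1],[-0.08,-0.114,-0.092,0.08,-0.027,-0.057,-1],[-0.137,-0.133,-0.144,0.104,-0.042,-0.076,-1],[-0.207,-0.139,-0.207,0.127,-0.06,-0.095,-1],[-0.287,-0.13,-0.281,0.149,-0.081,-0.114,-1],[-0.374,-0.104,-0.365,0.168,-0.105,-0.133,-1],[-0.465,-0.061,-0.459,0.186,-0.132,-0.152,-1]]' && python3 -m pendant '[[-0.131,-0.047,-0.059,0.02,-0.029,-0.014,-1],[-0.272,-0.085,-0.135,0.038,-0.06,-0.026,-1],[-0.418,-0.115,-0.227,0.056,-0.093,-0.038,-1],[-0.567,-0.135,-0.338,0.072,-0.129,-0.048,-1],[-0.714,-0.145,-0.466,0.086,-0.165,-0.058,-1],[-0.857,-0.145,-0.612,0.1,-0.204,-0.067,-1],[-0.857,-0.145,-0.612,0.1,-0.204,-0.067,-1]]' && python3 -m pendant '[[-0.201,0.091,0.015,0,0,0.009,-1],[-0.415,0.162,0.035,0,0,0.019,-1],[-0.64,0.212,0.06,0,0,0.028,-1],[-0.873,0.238,0.089,0,0,0.037,-1]]' && python3 -m pendant '[[-0.237,0.03,0.033,0,0,0.009,-1],[-0.48,0.037,0.07,0,0,0.019,-1],[-0.728,0.019,0.112,0,0,0.028,-1],[-0.977,-0.024,0.157,0,0,0.037,-1],[-0.977,-0.024,0.157,0,0,0.037,-1]]') >/dev/null; python3 log.py;python3 - <<'E'
from h import *
p,R=pick([.503,-.4095],91.2,.12,-.008); plan(p,R)
E
```

```text
t 39.3 p [ 0.5148 -0.3041  0.2173] R [[-0.077, 0.997, -0.01], [0.997, 0.077, -0.005], [-0.004, -0.01, -1.0]] F [-0.3  1.3  0.2] op 0.997 gf 0.0
j [-41.   33.6  89.9  -0.7  56.8 -45.1]
ROW [-0.4786, -0.0925, 0.4895] [-0.0031, 0.0015, 0.0179] n>= 3
```

```bash
python3 -m pendant '[[-0.2,-0.04,0.1,-0.001,0,0.009,-1],[-0.4,-0.07,0.2,-0.003,0.001,0.018,-1],[-0.478,-0.092,0.35,-0.003,0.001,0.018,-1],[-0.478,-0.092,0.46,-0.003,0.001,0.018,-1],[-0.478,-0.092,0.49,-0.003,0.001,0.018,-1],[-0.478,-0.092,0.49,-0.003,0.001,0.018,-1],[-0.478,-0.092,0.49,-0.003,0.001,0.018,-1]]' >/dev/null
python3 - <<'E'
from h import *
rep();p,R=pick([.503,-.4095],91.2,.0745,-.008); plan(p,R)
E
```

```text
t 40.0 p [ 0.5047 -0.3956  0.1241] R [[-0.028, 1.0, 0.002], [1.0, 0.028, -0.003], [-0.003, 0.002, -1.0]] F [0.6 0.4 0.3] op 1.0 gf 0.0
ROW [-0.0287, -0.0107, 0.248] [0.0007, 0.0008, 0.0022] n>= 1
```

```bash
python3 -m pendant '[[-0.028,-0.008,0.1,0,0,0.002,-1],[-0.028,-0.008,0.2,0,0,0.002,-1],[-0.028,-0.008,0.245,0,0,0.002,-1],[-0.028,-0.008,0.245,0,0,0.002,-1],[-0.028,-0.008,0.245,0,0,0.002,1],[-0.028,-0.008,0.245,0,0,0.002,1],[-0.028,-0.008,0.245,0,0,0.002,1],[-0.028,-0.008,0.245,0,0,0.002,1]]' |grep -E "pos|opening" && python3 -m pendant '[[0,0,0,0,0,0,1],[0,0,0,0,0,0,1],[0,0,-0.1,0,0,0,1],[0,0,-0.3,0,0,0,1],[0,0,-0.5,0,0,0,1],[0,0,-0.7,0,0,0,1],[0,0,-0.9,0,0,0,1],[0,0,-0.9,0,0,0,1]]' | grep -E "opening|pos|force"
python3 - <<'E'
from kin import *
p,R,s=st(); qa=np.array(s["joint_positions"])
pt,Rt=bplace(-.0525,22,.003,.003,1,-.008,.067); print(pt)
S=[q for hx,hz in ((.5,.3),(.5,.28)) for q in sols([hx,pt[1],hz],Rt,30)]; print([q.round() for q in S]); q=S[0]; qh=np.array([-18,15,112,40,48,-45.])
Q=jpath(qa,qh,12)+jpath(qh,q,20); C=np.array([corners(x,-.008,.067) for x in Q])
print(C[...,2].min(1).round(2).tolist(),C[...,0].max(1).round(2).tolist())
print("step ang",max(np.linalg.norm(Ro.from_matrix(FK(a)[1].T@FK(b)[1]).as_rotvec(degrees=True)) for a,b in zip(Q,Q[1:])),max(np.linalg.norm(FK(a)[0]-FK(b)[0]) for a,b in zip(Q,Q[1:])))
calls(Q,(p,R))
E
```

```text
position: [0.5032, -0.4026, 0.0759]
opening: 0.723
position: [0.5048, -0.4041, 0.2617]
force: [1.4, -1.2, 0.2]
opening: 0.684
grasp_force: 30.0
[0.52840204 0.13672658 0.11504123]
[array([  5.,  28., 133., 186.,  49., -92.]), array([  5.,  31., 134., 186.,  54., -92.])]
[0.19, 0.19, 0.19, 0.19, 0.19, 0.19, 0.2, 0.2, 0.2, 0.2, 0.21, 0.21, 0.21, 0.21, 0.21, 0.22, 0.22, 0.23, 0.23, 0.24, 0.24, 0.25, 0.25, 0.25, 0.25, 0.25, 0.25, 0.24, 0.23, 0.22, 0.21, 0.2] [0.56, 0.57, 0.58, 0.59, 0.6, 0.6, 0.6, 0.59, 0.59, 0.58, 0.56, 0.55, 0.55, 0.56, 0.56, 0.56, 0.57, 0.58, 0.58, 0.59, 0.6, 0.61, 0.61, 0.62, 0.62, 0.62, 0.63, 0.62, 0.62, 0.61, 0.6, 0.59]
step ang 5.516271242096578 0.0451737478023948
CALL [[0.214,0.078,-0.019,-0.014,0.01,-0.004],[0.43,0.141,-0.04,-0.027,0.02,-0.006],[0.646,0.188,-0.062,-0.039,0.031,-0.009],[0.861,0.22,-0.087,-0.05,0.042,-0.01]]
CALL [[0.213,0.025,0.006,-0.011,0.011,-0.001],[0.423,0.036,0.009,-0.02,0.022,-0.0],[0.629,0.033,0.008,-0.029,0.034,0.001],[0.83,0.016,0.005,-0.038,0.045,0.002]]
CALL [[0.193,-0.032,0.018,-0.007,0.011,0.003],[0.38,-0.077,0.03,-0.014,0.023,0.006]
[... 190 characters left out ...]
22,0.015],[0.185,0.018,0.08,-0.025,0.042,0.031],[0.263,0.034,0.107,-0.039,0.061,0.048],[0.329,0.052,0.129,-0.053,0.077,0.066],[0.382,0.072,0.145,-0.068,0.092,0.084],[0.423,0.093,0.156,-0.083,0.104,0.103],[0.45,0.114,0.163,-0.099,0.114,0.122],[0.464,0.133,0.168,-0.116,0.122,0.142]]
CALL [[0.005,0.013,0.009,-0.019,0.006,0.018],[-0.001,0.029,0.011,-0.038,0.01,0.036],[-0.018,0.046,0.006,-0.059,0.012,0.053],[-0.047,0.064,-0.007,-0.079,0.012,0.07],[-0.087,0.081,-0.026,-0.101,0.01,0.086],[-0.137,0.096,-0.053,-0.123,0.006,0.102],[-0.196,0.107,-0.088,-0.145,-0.0,0.118],[-0.263,0.113,-0.131,-0.167,-0.009,0.132]]
CALL [[-0.064,0.054,-0.034,-0.024,-0.008,0.012],[-0.134,0.109,-0.078,-0.049,-0.018,0.023]]
```

```bash
(python3 -m pendant '[[0.214,0.078,-0.019,-0.014,0.01,-0.004,1],[0.43,0.141,-0.04,-0.027,0.02,-0.006,1],[0.646,0.188,-0.062,-0.039,0.031,-0.009,1],[0.861,0.22,-0.087,-0.05,0.042,-0.01,1]]' && python3 -m pendant '[[0.213,0.025,0.006,-0.011,0.011,-0.001,1],[0.423,0.036,0.009,-0.02,0.022,0,1],[0.629,0.033,0.008,-0.029,0.034,0.001,1],[0.83,0.016,0.005,-0.038,0.045,0.002,1]]' && python3 -m pendant '[[0.193,-0.032,0.018,-0.007,0.011,0.003,1],[0.38,-0.077,0.03,-0.014,0.023,0.006,1],[0.559,-0.133,0.038,-0.02,0.034,0.01,1],[0.729,-0.2,0.042,-0.025,0.044,0.015,1],[0.852,-0.181,0.07,-0.036,0.07,0.028,1],[0.967,-0.159,0.09,-0.047,0.094,0.042,1]]' && python3 -m pendant '[[0.097,0.007,0.044,-0.012,0.022,0.015,1],[0.185,0.018,0.08,-0.025,0.042,0.031,1],[0.263,0.034,0.107,-0.039,0.061,0.048,1],[0.329,0.052,0.129,-0.053,0.077,0.066,1],[0.382,0.072,0.145,-0.068,0.092,0.084,1],[0.423,0.093,0.156,-0.083,0.104,0.103,1],[0.45,0.114,0.163,-0.099,0.114,0.122,1],[0.464,0.133,0.168,-0.116,0.122,0.142,1]]' && python3 -m pendant '[[0.005,0.013,0.009,-0.019,0.006,0.018,1],[-0.001,0.029,0.011,-0.038,0.01,0.036,1],[-0.018,0.046,0.006,-0.059,0.012,0.053,1],[-0.047,0.064,-0.007,-0.079,0.012,0.07,1],[-0.087,0.081,-0.026,-0.101,0.01,0.086,1],[-0.137,0.096,-0.053,-0.123,0.006,0.102,1],[-0.196,0.107,-0.088,-0.145,0,0.118,1],[-0.263,0.113,-0.131,-0.167,-0.009,0.132,1]]' && python3 -m pendant '[[-0.064,0.054,-0.034,-0.024,-0.008,0.012,1],[-0.134,0.109,-0.078,-0.049,-0.018,0.023,1],[-0.134,0.109,-0.078,-0.049,-0.018,0.023,1],[-0.134,0.109,-0.078,-0.049,-0.018,0.023,1]]') >/dev/null;  python3 log.py
python3 - <<'E'
from kin import *
p,R,s=st(); pt,Rt=bplace(-.0525,22,.003,.003,1,-.008,.067)
calls([(pt+np.array([0,0,z]),Rt) for z in (.16,.13,.10,.07,.045,.025,.010,.010)],(p,R))
E
```

```text
t 45.0 p [0.4982 0.1392 0.2986] R [[0.38, 0.003, 0.925], [-0.006, -1.0, 0.006], [0.925, -0.008, -0.38]] F [ 0.1  1.1 -0.7] op 0.687 gf 30.0
j [  5.4  27.5 133.4 186.2  48.6 -91.7]
CALL [[-0.052,0.014,0.184,-0.002,0.002,-0.002],[-0.19,0.015,0.241,-0.002,0.002,-0.002],[-0.329,0.016,0.298,-0.002,0.002,-0.002],[-0.468,0.017,0.355,-0.002,0.002,-0.002],[-0.583,0.018,0.403,-0.002,0.002,-0.002],[-0.676,0.019,0.441,-0.002,0.002,-0.002],[-0.745,0.02,0.47,-0.002,0.002,-0.002],[-0.745,0.02,0.47,-0.002,0.002,-0.002]]
```

```bash
python3 -m pendant '[[-0.052,0.014,0.184,-0.002,0.002,-0.002,1],[-0.19,0.015,0.241,-0.002,0.002,-0.002,1],[-0.329,0.016,0.298,-0.002,0.002,-0.002,1],[-0.468,0.017,0.355,-0.002,0.002,-0.002,1],[-0.583,0.018,0.403,-0.002,0.002,-0.002,1],[-0.676,0.019,0.441,-0.002,0.002,-0.002,1],[-0.735,0.02,0.465,-0.002,0.002,-0.002,1],[-0.735,0.02,0.465,-0.002,0.002,-0.002,1]]' >/dev/null; python3 log.py
python3 - <<'E'
from kin import *
pt,Rt=bplace(-.0525,22,.003,.001,1,-.008,.067); calls([(pt,Rt)],st()[:2])
E
```

```text
t 45.8 p [0.5293 0.1361 0.1255] R [[0.375, -0.002, 0.927], [-0.002, -1.0, -0.002], [0.927, -0.001, -0.375]] F [ 1.   0.2 -1.3] op 0.686 gf 30.0
j [  4.6  58.8 131.5 184.5  78.2 -89.1]
CALL [[-0.059,-0.003,0.019,0.0,0.0,-0.0]]
```

```bash
python3 -m pendant '[[-0.03,-0.002,0.01,0,0,0,1],[-0.058,-0.003,0.018,0,0,0,1],[-0.058,-0.003,0.018,0,0,0,1],[-0.058,-0.003,0.018,0,0,0,1]]' | grep -E "pos|force|rot"
python3 - <<'E'
from kin import *
P2,R2=bplace(-.0525,25,.001,-.001,1,-.008,.067); calls([(P2,R2)],st()[:2])
E
```

```text
position: [0.5275, 0.1368, 0.1161]
tcp_rot: [[0.373, -0.003, 0.928], [-0.001, -1.0, -0.002], [0.928, -0.0, -0.373]]
force: [-0.1, -0.0, 0.1]
grasp_force: 30.0
CALL [[-0.007,0.0,0.024,0.001,-0.017,-0.0]]
```

```bash
python3 -m pendant '[[-0.004,0,0.01,0,-0.009,0,1],[-0.009,0,0.018,0,-0.017,0,1],[-0.009,0,0.018,0,-0.017,0,1]]' | grep -E "pos|force"; python3 -m pendant '[[-0.008,0,0.003,0,0,0,1],[-0.008,0,0.003,0,0,0,1]]' | grep -E "pos|force"
```

```text
position: [0.5299, 0.1368, 0.1147]
force: [-4.1, -0.3, 4.0]
grasp_force: 30.0
position: [0.5297, 0.1368, 0.1143]
force: [-7.4, -0.7, 11.6]
grasp_force: 30.0
```

```bash
python3 -m pendant '[[0,0,0,0,0,0,-0.5],[0,0,0,0,0,0,-0.6],[0,0,0,0,0,0,-0.7],[0,0,0,0,0,0,-0.7]]' | grep -E "opening|force"; python3 -m pendant '[[0,0,-0.1,0,0,0,-0.7],[0,0,-0.2,0,0,0,-0.7],[0,0,-0.35,0,0,0,-0.7],[0.15,0,-0.5,0,0,0,-0.7],[0.4,0,-0.6,0,0,0,-0.7],[0.65,0,-0.75,0,0,0,-0.7],[0.65,0,-0.95,0,0,0,-0.7],[0.65,0,-0.95,0,0,0,-0.7]]' | grep -E "pos|force"; python3 log.py;  python3 - <<'E'
from h import *
im,d=capture("side"); im2,d2=capture("top"); rk=np.load("rack.npy")
print("rail",rail(im2,[-.12,-.1,-.08,.04,.1]))
rng=np.random.default_rng(0)
for cam,D in (("top",d2),("side",d)):
  P=cloud(cam,D)-[rk[0],rk[1],.012]
  for by in (-.0525,.0525,.1575):
    m=(abs(P[...,1]-by)<.045)&(P[...,0]>-.075)&(P[...,0]<.04)&(P[...,2]>.025)&(P[...,2]<.15)
    q=P[m]; best=None
    for _ in range(500):
        a=q[rng.choice(len(q),3,False)]; n=np.cross(a[1]-a[0],a[2]-a[0]); n/=np.linalg.norm(n)+1e-12
        if abs(n[0])<.6: continue
        k=abs((q-a[0])@n)<.004
        if best is None or k.sum()>best.sum(): best=k
    w=q[best]; c=w.mean(0); n=np.linalg.svd(w-c)[2][2]; n*=-np.sign(n[0])
    print(cam,by,len(w),"lean",np.degrees(np.arctan2(n[2],-n[0])).round(1),"yaw",np.degrees(np.arctan2(n[1],-n[0])).round(1),"y range",w[:,1].min().round(3),w[:,1].max().round(3),"z",w[:,2].min().round(3),w[:,2].max().round(3),"x@z.066",(c[0]-(.066-c[2])*n[2]/n[0]).round(4))
a=cv2.resize(im[140:230,280:370],(400,400),interpolation=cv2.INTER_CUBIC); b=cv2.resize(im2[145:225,170:310],(400,400*80//140),interpolation=cv2.INTER_CUBIC);b=np.pad(b,((0,400-len(b)),(0,0),(0,0))); save("c8",np.hstack([a,b]))
E
```

```text
force: [0.4, -0.3, -0.8]
opening: 0.834
grasp_force: 0.0
position: [0.421, 0.1447, 0.3244]
force: [0.4, 0.1, 0.2]
grasp_force: 0.0
t 47.9 p [0.421  0.1447 0.3244] R [[0.413, -0.006, 0.911], [-0.003, -1.0, -0.005], [0.911, -0.001, -0.413]] F [0.4 0.1 0.2] op 0.853 gf 0.0
j [  9.2  19.5 139.9 192.2  45.3 -94.6]
rail [-0.0657 -0.066  -0.0659 -0.0658 -0.0657]
top -0.0525 261 lean 24.3 yaw -0.1 y range -0.083 -0.022 z 0.026 0.141 x@z.066 -0.029
top 0.0525 229 lean 17.2 yaw -0.2 y range 0.023 0.085 z 0.026 0.145 x@z.066 -0.0252
top 0.1575 217 lean 18.6 yaw -1.5 y range 0.129 0.188 z 0.025 0.142 x@z.066 -0.0282
side -0.0525 167 lean 24.5 yaw -1.4 y range -0.091 -0.008 z 0.025 0.131 x@z.066 -0.0295
side 0.0525 137 lean 16.8 yaw -2.8 y range 0.016 0.097 z 0.025 0.138 x@z.066 -0.0256
side 0.1575 120 lean 21.0 yaw -1.5 y range 0.117 0.199 z 0.027 0.133 x@z.066 -0.0277
```

View pics/c8.png

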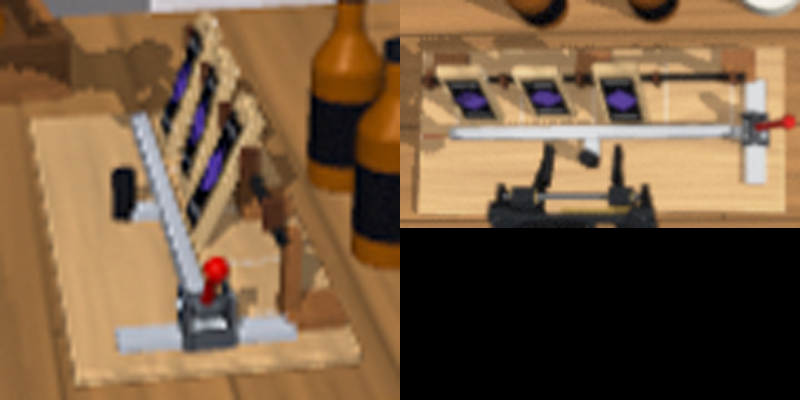

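Top crop: boards at (625,100), (548,98), (470,100). The depth fit gives leans of about 24, 17 and 20 degrees. In bays 2 and 3 the foot is not on the rail, because the board turned in the grip. I'll regrasp each one and bring the foot to the rail, bay 2 first.

```bash
cat >> kin.py <<'E'
def regrasp(by,L,cx,cz,off=-.006,dep=.066,back=0):
    rk=np.load("rack.npy"); t=np.radians(L); s,c=np.sin(t),np.cos(t)
    R=np.array([[s,0,c],[0,-1,0],[c,0,-s]]).astype(float); C=np.array([rk[0]+cx,rk[1]+by,.012+cz])
    return C-R@np.array([off,0,dep+back]),R
E
python3 - <<'E'
from kin import *
p,R,s=st(); q=np.array(s["joint_positions"])
A=regrasp(.0525,17.2,-.017,.069,back=.075); B=regrasp(.0525,17.2,-.017,.069); M=(A[0]+np.array([.02,0,.13]),A[1])
q0=np.array([22,45,128,205,60,-95.])
for n,X in(("M",M),("A",A),("B",B)):
    q0,e,ok=IK(*X,q0); print(n,X[0].round(3),q0.round(),e<1e-3,ok)
print("to M then A"); 
mid=lambda X,Y,t:(X[0]*(1-t)+Y[0]*t,Y[1])
calls([M]*6,(p,R)); calls([mid(M,A,t) for t in (.2,.4,.6,.8,1)],M)
E
```

```text
M [0.48  0.242 0.258] [ 25.  38. 130. 207.  62. -96.] True True
A [0.46  0.242 0.128] [ 27.  62. 131. 205.  84. -84.] True True
B [0.532 0.242 0.106] [ 22.  61. 123. 201.  76. -89.] True True
to M then A
CALL [[-0.148,-0.49,0.387,0.002,0.044,-0.0],[-0.148,-0.49,0.387,0.002,0.044,-0.0],[-0.148,-0.49,0.387,0.002,0.044,-0.0],[-0.148,-0.49,0.387,0.002,0.044,-0.0],[-0.148,-0.49,0.387,0.002,0.044,-0.0],[-0.148,-0.49,0.387,0.002,0.044,-0.0]]
CALL [[-0.13,0.0,0.019,0.0,0.0,0.0],[-0.26,0.0,0.039,0.0,0.0,0.0],[-0.39,0.0,0.058,0.0,0.0,0.0],[-0.52,0.0,0.077,0.0,0.0,0.0],[-0.651,0.0,0.097,0.0,0.0,0.0]]
```

```bash
python3 -m pendant '[[-0.02,-0.2,0.1,0,0.02,0,-0.7],[-0.07,-0.49,0.2,0.002,0.044,0,-0.7],[-0.148,-0.49,0.387,0.002,0.044,0,-0.7],[-0.148,-0.49,0.387,0.002,0.044,0,-0.7],[-0.148,-0.49,0.387,0.002,0.044,0,-0.7],[-0.148,-0.49,0.387,0.002,0.044,0,-0.7]]' >/dev/null; python3 -m pendant '[[-0.13,0,0.019,0,0,0,-0.7],[-0.26,0,0.039,0,0,0,-0.7],[-0.39,0,0.058,0,0,0,-0.7],[-0.52,0,0.077,0,0,0,-0.7],[-0.65,0,0.097,0,0,0,-0.7],[-0.65,0,0.097,0,0,0,-0.7],[-0.65,0,0.097,0,0,0,-0.7]]' >/dev/null; python3 log.py
python3 - <<'E'
from kin import *
B=regrasp(.0525,17.2,-.017,.069); calls([B],st()[:2])
E
```

```text
t 49.3 p [0.4599 0.2405 0.1271] R [[0.301, -0.003, 0.954], [-0.001, -1.0, -0.003], [0.954, 0.0, -0.301]] F [ 0.3 -1.   0.8] op 0.851 gf 0.0
j [ 26.5  61.6 131.4 205.5  84.2 -84.2]
CALL [[0.009,-0.007,0.375,0.001,0.002,-0.0]]
```

```bash
python3 -m pendant '[[0.004,-0.006,0.1,0,0,0,-0.7],[0.009,-0.007,0.2,0,0.002,0,-0.7],[0.009,-0.007,0.3,0,0.002,0,-0.7],[0.009,-0.007,0.36,0,0.002,0,-0.7],[0.009,-0.007,0.374,0,0.002,0,-0.7],[0.009,-0.007,0.374,0,0.002,0,-0.7]]' | grep -E "pos|force"; python3 -m pendant '[[0,0,0,0,0,0,1],[0,0,0,0,0,0,1],[0,0,0,0,0,0,1],[0,0,0,0,0,0,1],[0,0,0,0,0,0,1]]' | grep -E "pos|force|open"
python3 - <<'E'
from kin import *
B=st()[:2]; U=(B[0]+np.array([-.004,0,.008]),B[1]); D1=bplace(.0525,25,-.001,.006,1,-.006,.066); D2=bplace(.0525,25,-.001,.001,1,-.006,.066)
calls([U,D1,D2],B)
E
```

```text
position: [0.5316, 0.2424, 0.1068]
force: [-0.5, 0.5, 0.0]
grasp_force: 0.0
position: [0.531, 0.2428, 0.1049]
force: [-2.7, 0.4, 1.0]
opening: 0.685
grasp_force: 30.0
CALL [[0.032,0.0,-0.031,0.0,0.0,0.0],[0.059,0.005,-0.026,0.0,-0.043,-0.0],[0.035,0.005,-0.019,0.0,-0.043,-0.0]]
```

```bash
python3 -m pendant '[[0.032,0,-0.031,0,0,0,1],[0.045,0.003,-0.029,0,-0.02,0,1],[0.059,0.005,-0.026,0,-0.043,0,1],[0.059,0.005,-0.026,0,-0.043,0,1]]' | grep -E "pos|force|rot"; python3 -m pendant '[[-0.012,0,0.004,0,0,0,1],[-0.024,0,0.007,0,0,0,1],[-0.024,0,0.007,0,0,0,1]]' | grep -E "pos|force|rot"
```

```text
position: [0.5308, 0.2417, 0.1201]
tcp_rot: [[0.418, -0.002, 0.908], [-0.002, -1.0, -0.002], [0.908, -0.002, -0.418]]
force: [-0.2, 0.9, -1.0]
grasp_force: 30.0
position: [0.5293, 0.2417, 0.1121]
tcp_rot: [[0.421, -0.002, 0.907], [-0.0, -1.0, -0.002], [0.907, 0.0, -0.421]]
force: [0.2, -0.8, -0.7]
grasp_force: 30.0
```

Run:
```python
from kin import *
print(bplace(.0525,25,-.001,.0,1,-.006,.066)[0]); calls([bplace(.0525,25,-.001,.0,1,-.006,.066)],st()[:2])
```

```text
[0.52946058 0.24172658 0.11173052]
CALL [[-0.001,-0.0,0.001,0.001,-0.0,-0.0]]
```

```bash
python3 -m pendant '[[-0.009,0,0.004,0,0,0,1],[-0.009,0,0.004,0,0,0,1]]' | grep -E " ?pos|force:"; python3 -m pendant '[[-0.009,0,0.004,0,0,0,1],[-0.009,0,0.004,0,0,0,1]]' | grep -E "pos|force:";  python3 -m pendant '[[-0.004,0,-0.009,0,0,0,1],[-0.004,0,-0.009,0,0,0,1]]' | grep -E "pos|force:"
```

```text
position: [0.5293, 0.2417, 0.1104]
force: [1.3, -0.9, 0.4]
grasp_force: 30.0
position: [0.5297, 0.2417, 0.1098]
force: [-0.2, -0.4, 5.0]
grasp_force: 30.0
position: [0.5284, 0.2417, 0.1102]
force: [4.3, -1.3, 3.8]
grasp_force: 30.0
```

```bash
python3 -m pendant '[[0,0,0,0,0,0,-0.5],[0,0,0,0,0,0,-0.6],[0,0,0,0,0,0,-0.7],[0,0,0,0,0,0,-0.7]]' | grep -E "opening|force"; python3 -m pendant '[[0,0,-0.1,0,0,0,-0.7],[0,0,-0.2,0,0,0,-0.7],[0,0,-0.35,0,0,0,-0.7],[0.15,0,-0.45,0,0,0,-0.7],[0.4,0,-0.45,0,0,0,-0.7],[0.6,0,-0.45,0,0,0,-0.7],[0.6,0,-0.45,0,0,0,-0.7]]' >/dev/null; python3 log.py
cat >> h.py <<'E'
def leans():
    rng=np.random.default_rng(0); rk=np.load("rack.npy")
    for cam in ("top","side"):
      im,D=capture(cam); P=cloud(cam,D)-[rk[0],rk[1],.012]
      if cam=="top": print("rail",rail(im,[-.12,-.1,-.08,.04,.1]))
      for by in (-.0525,.0525,.1575):
        m=(abs(P[...,1]-by)<.026)&(P[...,0]>-.075)&(P[...,0]<.04)&(P[...,2]>.025)&(P[...,2]<.15)
        q=P[m]; best=None
        for _ in range(800):
            a=q[rng.choice(len(q),3,False)]; n=np.cross(a[1]-a[0],a[2]-a[0]); n/=np.linalg.norm(n)+1e-12
            if abs(n[0])<.6: continue
            k=abs((q-a[0])@n)<.003
            if best is None or k.sum()>best.sum(): best=k
        w=q[best]; c=w.mean(0); n=np.linalg.svd(w-c)[2][2]; n*=-np.sign(n[0])
        print(cam,by,len(w),"lean",np.degrees(np.arctan2(n[2],-n[0])).round(1),"yaw",np.degrees(np.arctan2(n[1],-n[0])).round(1),"x@z.066",(c[0]-(.066-c[2])*n[2]/n[0]).round(4),"top z",w[:,2].max().round(3))
E
python3 -c "
from h import *
leans()"
```

```text
force: [-0.3, -0.7, 0.1]
opening: 0.838
grasp_force: 0.0
t 52.8 p [0.4988 0.2424 0.2623] R [[0.409, -0.002, 0.912], [-0.006, -1.0, 0.0], [0.912, -0.005, -0.409]] F [ 0.5  0.6 -0.1] op 0.85 gf 0.0
j [  23.2   33.3  125.8  209.4   47.1 -100.7]
rail [-0.0656 -0.0661 -0.0658 -0.062  -0.0643]
top -0.0525 196 lean 25.9 yaw 0.6 x@z.066 -0.0293 top z 0.138
top 0.0525 156 lean 23.8 yaw -0.3 x@z.066 -0.0287 top z 0.139
top 0.1575 138 lean 18.3 yaw -0.7 x@z.066 -0.0281 top z 0.144
side -0.0525 116 lean 24.7 yaw 0.5 x@z.066 -0.0303 top z 0.131
side 0.0525 100 lean 25.1 yaw 1.1 x@z.066 -0.0303 top z 0.131
side 0.1575 79 lean 21.2 yaw -0.5 x@z.066 -0.0287 top z 0.135
```

Run:
```python
from kin import *
p,R,s=st()
A=regrasp(.1575,20,-.0198,.0682,back=.075); M=(A[0]+np.array([.02,0,.13]),A[1]); B=regrasp(.1575,20,-.0198,.0682)
q0=np.array([36,45,118,220,55,-105.])
for n,X in(("M",M),("A",A),("B",B)):
    q0,e,ok=IK(*X,q0); print(n,X[0].round(3),q0.round(),e<1e-3,ok)
mid=lambda X,Y,t:(X[0]*(1-t)+Y[0]*t,Y[1])
calls([M],(p,R)); calls([mid(M,A,t) for t in (.2,.4,.6,.8,1)],M)
```

```text
M [0.48  0.347 0.264] [  38.   36.  118.  229.   51. -110.] True True
A [0.46  0.347 0.134] [ 40.  54. 120. 222.  65. -94.] True True
B [0.53  0.347 0.108] [ 34.  57. 113. 217.  62. -97.] True True
CALL [[-0.003,-0.525,-0.089,0.0,0.027,-0.001]]
CALL [[-0.129,0.0,0.026,0.0,0.0,0.0],[-0.258,0.0,0.051,0.0,0.0,0.0],[-0.387,0.0,0.077,0.0,0.0,0.0],[-0.516,0.0,0.103,0.0,0.0,0.0],[-0.645,0.0,0.128,0.0,0.0,0.0]]
```

```bash
python3 -m pendant '[[-0.003,-0.2,-0.089,0,0.01,0,-0.7],[-0.003,-0.4,-0.089,0,0.027,0,-0.7],[-0.003,-0.525,-0.089,0,0.027,0,-0.7],[-0.003,-0.525,-0.089,0,0.027,0,-0.7],[-0.003,-0.525,-0.089,0,0.027,0,-0.7]]' >/dev/null; python3 -m pendant '[[-0.129,0,0.026,0,0,0,-0.7],[-0.258,0,0.051,0,0,0,-0.7],[-0.387,0,0.077,0,0,0,-0.7],[-0.516,0,0.103,0,0,0,-0.7],[-0.645,0,0.128,0,0,0,-0.7],[-0.645,0,0.128,0,0,0,-0.7],[-0.645,0,0.128,0,0,0,-0.7]]' >/dev/null; python3 log.py
python3 - <<'E'
from kin import *
B=regrasp(.1575,20,-.0198,.0682); calls([B],st()[:2])
E
```

```text
t 54.1 p [0.4597 0.3453 0.1321] R [[0.345, -0.003, 0.939], [0.001, -1.0, -0.004], [0.939, 0.002, -0.345]] F [-0.5 -0.4  0. ] op 0.848 gf 0.0
j [ 40.1  54.6 119.6 222.   65.5 -94.3]
CALL [[0.011,-0.008,0.372,0.001,0.001,0.0]]
```

```bash
python3 -m pendant '[[0.004,-0.006,0.1,0,0,0,-0.7],[0.011,-0.007,0.2,0,0.001,0,-0.7],[0.011,-0.007,0.3,0,0.001,0,-0.7],[0.011,-0.007,0.36,0,0.001,0,-0.7],[0.011,-0.007,0.372,0,0.001,0,-0.7],[0.011,-0.007,0.372,0,0.001,0,-0.7]]' | grep -E "pos|force"; python3 -m pendant '[[0,0,0,0,0,0,1],[0,0,0,0,0,0,1],[0,0,0,0,0,0,1],[0,0,0,0,0,0,1],[0,0,0,0,0,0,1]]' | grep -E "pos|force|open"
python3 - <<'E'
from kin import *
B=st()[:2]; U=(B[0]+np.array([-.004,0,.008]),B[1]); D1=bplace(.1575,25,-.001,.006,1,-.006,.066); D2=bplace(.1575,25,-.001,-.001,1,-.006,.066)
calls([U,D1,D2],B); calls([D2],D1)
E
```

```text
position: [0.5306, 0.3476, 0.1102]
force: [-0.4, -0.5, -0.3]
grasp_force: 0.0
position: [0.5298, 0.3483, 0.1094]
force: [-3.8, 0.3, 1.8]
opening: 0.684
grasp_force: 30.0
CALL [[0.031,0.0,-0.032,0.0,0.0,0.0],[0.039,0.008,-0.016,0.0,-0.028,-0.0],[0.006,0.008,-0.004,0.0,-0.028,-0.0]]
CALL [[-0.032,0.0,0.015,0.0,0.0,0.0]]
```

```bash
python3 -m pendant '[[0.031,0,-0.032,0,0,0,1],[0.035,0.005,-0.022,0,-0.014,0,1],[0.039,0.008,-0.016,0,-0.028,0,1],[0.039,0.008,-0.016,0,-0.028,0,1]]' | grep -E "pos|force:|rot"; python3 -m pendant '[[-0.015,0,0.007,0,0,0,1],[-0.03,0,0.014,0,0,0,1],[-0.03,0,0.014,0,0,0,1]]' | grep -E "pos|force:|rot"; python3 -m pendant '[[-0.009,0,0.004,0,0,0,1],[-0.009,0,0.004,0,0,0,1]]' | grep -E "pos|force:"
```

```text
position: [0.5309, 0.3466, 0.1192]
tcp_rot: [[0.42, -0.003, 0.908], [-0.003, -1.0, -0.002], [0.908, -0.002, -0.42]]
force: [0.1, -0.0, -0.6]
grasp_force: 30.0
position: [0.53, 0.3465, 0.1127]
tcp_rot: [[0.416, -0.002, 0.91], [-0.0, -1.0, -0.002], [0.91, 0.0, -0.416]]
force: [-4.0, -1.1, 7.6]
grasp_force: 30.0
position: [0.53, 0.3465, 0.1124]
force: [-7.6, -2.4, 13.2]
grasp_force: 30.0
```

```bash
python3 -m pendant '[[0,0,-0.014,0,0,0,1],[0,0,-0.014,0,0,0,1]]' | grep -E "pos|force:"; python3 -m pendant '[[-0.004,0,-0.009,0,0,0,1],[-0.004,0,-0.009,0,0,0,1]]' | grep -E "pos|force:"
```

```text
position: [0.5292, 0.3467, 0.1124]
force: [4.0, -1.8, 5.2]
grasp_force: 30.0
position: [0.5281, 0.3467, 0.1127]
force: [5.9, -1.7, 5.1]
grasp_force: 30.0
```

Foot on the deck and against the rail. Release, retract and check.

```bash
python3 -m pendant '[[0,0,0,0,0,0,-0.5],[0,0,0,0,0,0,-0.6],[0,0,0,0,0,0,-0.7],[0,0,0,0,0,0,-0.7]]' | grep -E "opening|force"; python3 -m pendant '[[0,0,-0.1,0,0,0,-0.7],[0,0,-0.2,0,0,0,-0.7],[0,0,-0.35,0,0,0,-0.7],[0.15,0,-0.5,0,0,0,-0.7],[0.4,0,-0.6,0,0,0,-0.7],[0.65,0,-0.6,0,0,0,-0.7],[0.65,0,-0.6,0,0,0,-0.7]]' >/dev/null; python3 log.py
python3 - <<'E'
from h import *
leans(); leans()
im,d=capture("side"); im2,d2=capture("top")
a=cv2.resize(im[130:310,270:410],(350,450),interpolation=cv2.INTER_CUBIC); b=cv2.resize(im2[115:225,170:330],(440,302),interpolation=cv2.INTER_CUBIC);b=np.pad(b,((0,148),(0,0),(0,0))); save("c9",np.hstack([a,b]))
E
```

```text
force: [0.6, 0.5, -0.0]
opening: 0.838
grasp_force: 0.0
t 57.6 p [0.4738 0.3479 0.2861] R [[0.41, -0.002, 0.912], [-0.008, -1.0, 0.001], [0.912, -0.007, -0.41]] F [0.8 0.4 0.4] op 0.849 gf 0.0
j [  38.5   31.5  116.4  235.6   43.4 -118.2]
rail [-0.0657 -0.0661 -0.0659 -0.0656 -0.0655]
top -0.0525 197 lean 25.0 yaw -0.8 x@z.066 -0.0292 top z 0.138
top 0.0525 195 lean 24.8 yaw -1.3 x@z.066 -0.0292 top z 0.139
top 0.1575 175 lean 22.8 yaw -1.0 x@z.066 -0.0306 top z 0.14
side -0.0525 115 lean 24.8 yaw 0.2 x@z.066 -0.0303 top z 0.129
side 0.0525 96 lean 24.7 yaw 1.0 x@z.066 -0.0301 top z 0.131
side 0.1575 80 lean 25.6 yaw -1.7 x@z.066 -0.0305 top z 0.13
rail [-0.0657 -0.066  -0.0659 -0.0656 -0.0656]
top -0.0525 199 lean 24.8 yaw 0.4 x@z.066 -0.0285 top z 0.138
top 0.0525 192 lean 25.7 yaw -0.0 x@z.066 -0.0293 top z 0.138
top 0.1575 183 lean 22.9 yaw -1.7 x@z.066 -0.0304 top z 0.139
side -0.0525 119 lean 24.4 yaw -0.2 x@z.066 -0.0302 top z 0.131
side 0.0525 98 lean 24.9 yaw 0.6 x@z.066 -0.0303 top z 0.13
side 0.1575 78 lean 24.8 yaw 0.6 x@z.066 -0.0305 top z 0.13
```

View pics/c9.png

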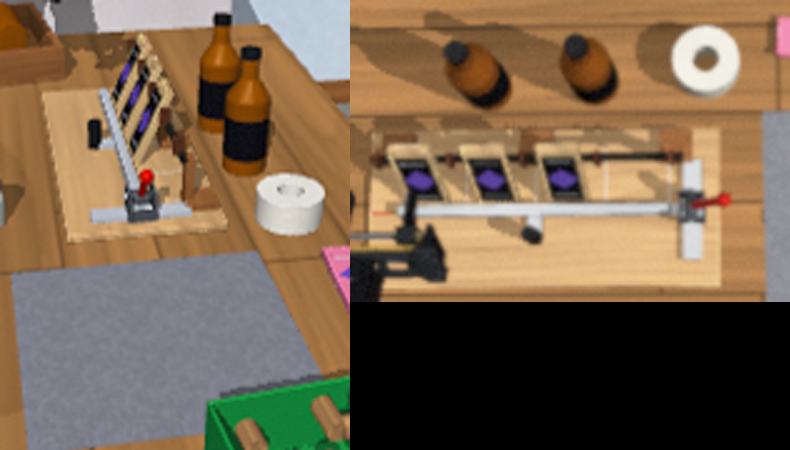

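The mat is empty. The boards lean in bays 3, 2 and 1 at about 25 degrees, top crop (420,180), (490,180) and (563,180). The lever is locked with its ball at (725,200), the rail reads 49.6 mm, and the bottles and roll have not moved.

```bash
python3 -c "
from rig import bot
print(bot.hand_in())"
```

```text
the job is handed in; nothing more can be done
None
```

The job is handed in, with no verdict returned: the lever is locked, the rail is on the red line (49.6 mm measured, 50 mm target), the mat's three boards lean at about 25 degrees in bays 1–3, and the bottles and roll were left alone.

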